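# Draw a hot tee into the magnetic corner with locking pliers

## Robot

A 6-joint arm with a two-finger parallel gripper is mounted at the origin on the work surface. World frame = base frame: x ahead of the robot, y to its left, z up, the work surface at z = 0. Lengths are in m, angles in rad, forces in N, time in s.
With the tool pointing down it reaches from about 0.35 to 0.975 m from the base axis. Payload 17.4 kg.
Tool frame: the origin (TCP) lies midway between the tips of the shut fingers; the grasp point (between the pads) lies 19 mm behind it; z points along the fingers, y is the line along which they close (so a half turn about z gives the same grasp; the last joint's range is limited). The gripper opens to 85 mm and grips with 20 to 120 N. Pads are 22 mm wide; open, the fingers measure 114 mm over their backs; the gripper's body (76 mm by 85 mm) begins 54 mm behind the grasp point. The pads swing forward as they close: fully open they stand 13 mm farther back than shut.
Start: joints at [1.237, 0.116, 1.442, -0, 1.584, -0.038], TCP at [0.197, 0.646, 0.231] pointing down, gripper open.
Joint ranges: [-2.83, 2.83], [-0.83, 2.19], [0.07, 2.5], [-1.14, 4.28], [0.01, 3], [-2.97, 2.97]. Speed limits (rad/s): [1.89, 1.89, 2.22, 3.14, 3.14, 3.14].

## Interface

Orientations are given as a unit quaternion [x, y, z, w].
In Python, from cell import observe, capture, finish_job gives the robot as it stands. The module is installed in compiled form; this text tells all that it offers.
- The arm moves only by the tool apply_moves, never from a script. Its argument "targets" is a list of rows, each an object of numbers: "fingers": the finger opening in mm, from 0 to 85.4; "dx", "dy", "dz": the shift along the tool's x, y, z in mm; "roll": the turn about the tool's z in degrees. A call has 1 to 5 rows; each row is the pose to reach, as a shift and turn from the pose commanded when the call began, along the tool's axes at that moment; what a row does not reach only later rows make up. A row lasts 1/8 s, in which the tool goes at most 62.5 mm and 10.7 degrees, less where a joint would pass 70% of its speed; a pose out of reach is approached as far as the arm can. A call with a gripper value outside its range is refused whole. The fingers move at their own pace and stop on an object; "squeeze" is the grip in N (left out, the last holds). Time passes only in rows, so rows that repeat a pose let the fingers close. It gives the time, the measured TCP pose, the force, the opening and the grip force at its end, in the units of the state.
- observe(): the state, without advancing time (a new reading comes with each control period).
- capture(name): name is "scene" or "top" or "wrist"; returns a dict with "img" (420x560x3 uint8, red, green, blue), "K" (3x3 intrinsics, pixels), "eye" and "attitude" of the camera in the world. Camera axes: x right, y up, looking along -z (the intrinsics and any distortion apply to the point x, -y, -z); pixel columns grow to the right and rows downward; lengths in m; the calibration is good to about 2 mm. A picture is of the moment at which its call begins. There is no depth.
- finish_job(): hands the job in; it is judged then, once.
The state is a dict: "clock": time; "joint_pos": joint angles; "joint_vel": joint speeds; "joint_torque": joint torques, N m; "ee_pos": TCP position; "orientation": TCP orientation; "ft_force": force on the tool from outside, world axes, zero at the start; "torque": the same for the moment, N m; "grip_width": finger opening in m; "finger_force": force on a finger pad.
Only numpy, scipy, OpenCV 4.12 (cv2) and the standard library are available. Lean on these libraries where they do the work, as an engineer would, in place of code of your own. Each camera call takes 0.05 s, during which the arm holds its last target. There are 200 camera calls.

## Task

The small welded tee is still too hot to touch. Squeeze the locking pliers that lie open round its upright web until they snap locked on it, and with them draw the tee fully home into the red magnetic corner until it bears flush on both faces at once, by feel and never with more than 20 N, which would knock the magnet off its mark. Then flick the red release lever, let the pliers spring open and draw them straight back clear of the tee, leaving the tee home and everything else on the table alone.

Things in the scene. Friction and masses are not known exactly. Their poses are not given: they have to be found in the camera images.
- pliers_pivot (a point): Jaw pivot, 12 mm up, of steel locking C-clamp pliers 250 mm long, 0.5 kg, that lie flat and open, jaws loosely round the tee's web. x points to the jaws, y to the fixed handle, z up. Offsets in mm in this frame: handles 24 high; fixed handle's outer face at y = +21, its screw knob ends at x = -136; moving handle on -y, to x = -166; fixed jaw pad's face at y = +3; throat at x = 30.
- squeeze_point (a point): Where to squeeze from above with pads along y: midway between the handles' waists while open, at (-72, -10) mm from the pivot, 13 mm up; it moves with the pliers' frame and has its axes. Span there: 63 mm open, 43 locked. 12 to 20 N close the jaws on the web and snap the toggle over centre; it then holds by itself with some 20 N at the jaws.
- jaw_mouth (a point): Middle of the open mouth between the two dark jaw pads (18 mm long along x, about 15 mm apart when open), 14 mm up, at (75, -7) mm from the pivot, axes as the pivot; fixed to the pliers' frame. At the start the web stands 5 to 9 mm from the fixed pad. With the pliers pulled straight back, the pads are off the web once this point is over 64 mm from tee_base in plan.
- lever_tail (a point): Middle of the red tail of the release lever: 28 mm long, 5 thick, from 4 to 22 mm above the table, beside the inner face of the moving handle near its end, behind the end of the fixed handle. It pivots on the moving handle and springs back when let go. Its x axis runs roughly along the lever.
- pinch_point (a point): Where to pinch the release, once locked: mid-thickness of red tail and moving handle together, 13 mm up, at (-152, -22.5) mm from the pivot; fixed to the pliers' frame, with its axes. There the two are 25 mm thick along y. Pinched together to 15 to 20 mm (7 to 10 N) they unlock; the handle then springs out 43 mm by itself if let go at once. Held on to, it twists pliers and tee.
- pliers_link (a joint): Angle of the toggle link inside the pliers, rad: 0 fully open, about 0.4 as the jaws touch the web, 0.74 with the pins in line (dead centre), about 0.85 locked past centre. Below 0.74 the pliers open by themselves when not held.
- tee_base (a point): Middle of the base plate, 2.5 mm up, of a hot bare steel tee, 0.27 to 0.45 kg, loose on the table: base 100 x 50 x 5 mm (long along x), upright web 100 x 6 mm along its middle line, 45 mm high over all. x points along the web away from the pliers, y to their fixed handle, z up. Pliers and tee together slide under about 5 N. The robot must not touch it.
- corner_seat (a point): Where tee_base must come (same axes, 2.5 mm up) in the red magnetic corner, which is fixed and 30 mm high. The tee starts 70 to 110 mm back (-x), 15 to 45 mm to +y, turned up to 0.15 rad. Home is within 2 mm and 0.03 rad, with over 2 N on each face at once while the pliers hold it. The faces are hard: half a millimetre too far costs many newtons.
- corner_end (a point): On the corner's end face, against which the tee's far end (+x) comes: 50 mm ahead (+x) of corner_seat, 2.5 mm up, axes as corner_seat. The face runs from 57 mm to -y to 41 mm to +y of this point; the wall is 16 mm thick and 30 mm high.
- corner_side (a point): On the corner's side face, against which the long edge of the tee's base (-y) comes: 25 mm to -y and 30 mm to +x of corner_seat, 2.5 mm up, axes as corner_seat. The face is 54 mm long clear of the end wall, from 34 mm back (-x) to 20 mm ahead; 16 mm thick, 30 mm high.
- grinder: Green and black angle grinder lying on the table, 295 mm long, about 65 mm high, with a 100 mm side handle; the origin is on the table under the middle of its body. Bystander.
- flap_disc: Brown flap disc, 115 mm across, 12 mm thick, flat on the table; the origin is at the centre of its underside. Bystander.
- chip_hammer: Hammer with a wooden handle, 260 mm long, lying on the table; the origin is on the table under its middle. Bystander.
- coupon: Loose steel weld coupon, 80 x 60 x 8 mm, flat on the table; the origin is at the centre of its underside. Bystander.
Things that resemble listed ones, but are neither listed nor needed, are in the scene too. Of the things shaped like the part that bears corner_seat, the red one is meant.

How it is judged:
On the way, in this order (a step that is already met when the one before it is completed fails the run):
1. the pliers are locked past centre with their jaws biting on the tee's web (value of joint pliers_link above 0.76 rad and contact force between pliers and tee above 8 N), for 0.2 s.
2. the tee, still locked in the pliers, is home and bears on both faces of the corner at once (over 2 N on each) (all of step 1 and x of tee_base in the frame of corner_seat between -0.002 and 0.002 m and y of tee_base in the frame of corner_seat between -0.002 and 0.002 m and angle between the x axis of tee_base and the x axis of corner_seat, either way round below 0.03 rad and contact force between tee and corner_c0 above 2 N and contact force between tee and corner_c1 above 2 N), for 0.3 s.
3. the release lever has been flicked and the pliers have sprung open and let go of the tee (value of joint pliers_link below 0.4 rad), for 0.1 s.
At the end, for the whole second after the job is handed in: The tee is flat on the table, home in the corner within 2 mm along and across and 0.03 rad; the pliers are open (link under 0.3), touch the tee no more, and have their jaw mouth over 64 mm from the middle of the tee; tee and pliers are at rest (x of tee_base in the frame of corner_seat between -0.002 and 0.002 m and y of tee_base in the frame of corner_seat between -0.002 and 0.002 m and angle between the x axis of tee_base and the x axis of corner_seat, either way round below 0.03 rad and value of joint pliers_link below 0.3 rad and horizontal distance between jaw_mouth and tee_base above 0.064 m and contact force between pliers and tee below 0.3 N and height (world z) of tee_base below 0.006 m and linear speed of each of tee, pliers below 0.01 m/s).
It fails at once if the robot touches the hot tee (contact force between any of the fingers, the arm and tee above 0.5 N).
It fails at once if the tee is rammed against the magnetic corner with over 20 N (contact force between tee and corner above 20 N).
It fails at once if the grinder, the disc, the hammer or the loose coupon is shifted by over 10 mm (distance of any of grinder, flap_disc, chip_hammer, coupon from where it was at the start of the episode above 0.01 m).
It also fails if it takes over 72 s, if anything falls off the work surface, if the arm or the gripper's body presses on something with over 40 N, if the wrist force passes 120 N, or if a joint passes its speed limit or range.

## Working session

There is one attempt and no reset: what is moved stays moved. The work goes in short steps, Python scripts to look and compute and a tool call to move; the robot and the scene stay as the last step left them, time stands still between calls to the robot, and variables do not carry over. Pictures are saved under pics/ and viewed, at most 10 in all, crops included, and the job is handed in when it is done.

Besides the shell and the picture viewer there is one more tool, called after "Call:" as a command line: name --argument value ..., lists and objects as JSON in quotes. apply_moves: Moves the arm, as the interface text tells. Its arguments: {"type":"object","properties":{"targets":{"type":"array","items":{"type":"object","properties":{"fingers":{"type":"number"},"dx":{"type":"number"},"dy":{"type":"number"},"dz":{"type":"number"},"roll":{"type":"number"}}}},"squeeze":{"type":"number"}},"required":["targets"]}

```bash
mkdir -p pics; cat > h.py <<'E'
import numpy as np, cv2
from scipy.spatial.transform import Rotation as R
from cell import observe, capture, finish_job
def rot(a):
    a=np.array(a,float)
    return a if a.shape==(3,3) else R.from_quat(a).as_matrix()
def snap(n,f=None):
    c=capture(n)
    if f: cv2.imwrite('pics/'+f+'.png',c['img'][:,:,::-1]); np.savez('pics/'+f+'.npz',**{k:np.array(v) for k,v in c.items()})
    return c
def load(f): return dict(np.load('pics/'+f+'.npz',allow_pickle=True))
def ray(c,p):
    p=np.atleast_2d(np.array(p,float)); K=np.array(c['K'])
    d=np.c_[(p[:,0]-K[0,2])/K[0,0],-(p[:,1]-K[1,2])/K[1,1],-np.ones(len(p))]
    return np.array(c['eye']),d@rot(c['attitude']).T
def plane(c,p,z):
    e,d=ray(c,p); return e+d*((z-e[2])/d[:,2])[:,None]
def proj(c,P):
    P=np.atleast_2d(P); q=(P-np.array(c['eye']))@rot(c['attitude']); K=np.array(c['K'])
    return np.c_[K[0,0]*q[:,0]/-q[:,2]+K[0,2],K[1,1]*q[:,1]/q[:,2]+K[1,2]]
def tri(c1,p1,c2,p2):
    e1,d1=ray(c1,p1);e2,d2=ray(c2,p2);d1=d1[0];d2=d2[0]
    s=np.linalg.lstsq(np.c_[d1,-d2],e2-e1,rcond=None)[0]
    a=e1+s[0]*d1;b=e2+s[1]*d2; return (a+b)/2,np.linalg.norm(a-b)
E
python3 - <<'E'
from h import *
print(observe())
for n in('scene','top','wrist'):
    c=snap(n,n+'0');print(n,{k:np.array(v).round(4).tolist() for k,v in c.items() if k!='img'})
E
```

```text
{'clock': 0.0, 'joint_pos': array([ 1.23718625e+00,  1.16518734e-01,  1.44225729e+00,  3.97725765e-05,
        1.58394252e+00, -3.78052143e-02]), 'joint_vel': array([-7.56442409e-04,  3.66669238e-04, -8.18473745e-04,  6.55886635e-05,
        6.02155992e-04,  2.28856726e-06]), 'joint_torque': array([ 1.97000918e-03, -7.31995940e+01, -6.32489705e+01,  7.21787183e-05,
        6.32516399e-03,  2.94737640e-05]), 'ee_pos': array([0.1967151 , 0.64552452, 0.23054502]), 'orientation': array([ 1.47363520e-01,  9.89082239e-01, -5.49594295e-04, -1.23486178e-04]), 'ft_force': array([ 0.22407518,  0.3393715 , -0.2174232 ]), 'torque': array([-0.00532375,  0.00023592, -0.01004108]), 'finger_force': 0.0, 'grip_width': 0.08513715553029963}
scene {'K': [[450.4303, 0.0, 273.9596], [0.0, 450.4303, 209.3037], [0.0, 0.0, 1.0]], 'eye': [0.8998, 0.6233, 1.0584], 'attitude': [0.0851, 0.2991, 0.9145, 0.2589]}
top {'K': [[496.9539, 0.0, 274.6494], [0.0, 496.9539, 215.2731], [0.0, 0.0, 1.0]], 'eye': [0.2794, -0.0295, 1.2662], 'attitude': [0.0776, -0.0755, -0.6715, 0.733]}
wrist {'K': [[370.2643, 0.0, 281.1927], [0.0, 370.2643, 206.8508], [0.0, 0.0, 1.0]], 'eye': [0.1202, 0.6703, 0.3727], 'attitude': [-0.1291, -0.0953, 0.587, 0.7935]}
```

View pics/top0.png

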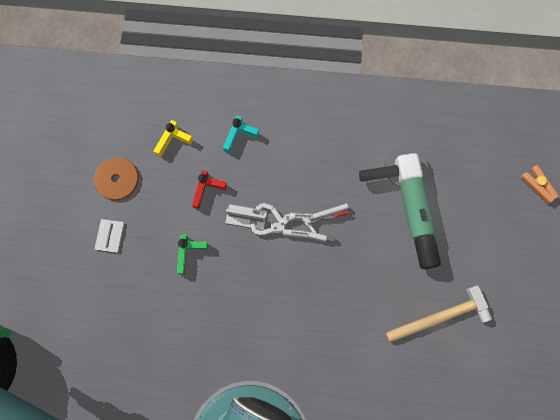

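View pics/scene0.png

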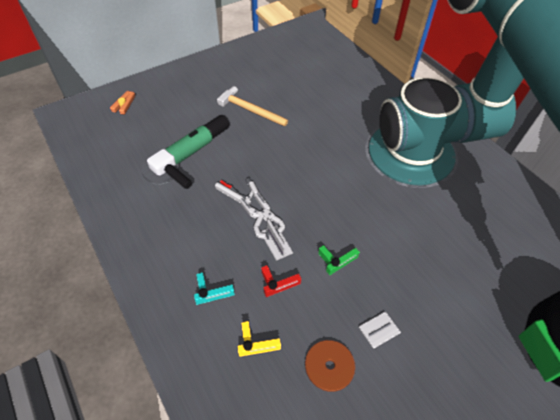

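The top view shows the pliers from about (230,212) to (348,208), with the jaws left, the fixed handle lower at (305,236), and the moving handle upper with the red lever at (342,213). The tee is at (245,215). Corner candidates are red (205,188), yellow (172,138), cyan (239,130) and green (187,252), so I take the red one. Lever lookalikes are the orange clamp (540,184) and the red corner. The scene view has the red corner at (277,280) and the lever at (225,185).

```bash
python3 - <<'E'
from h import *
c=load('top0')
im=c['img'];hsv=cv2.cvtColor(im,cv2.COLOR_RGB2HSV)
m=((hsv[...,0]<6)|(hsv[...,0]>174))&(hsv[...,1]>170)&(hsv[...,2]>90)
n,l,s,ce=cv2.connectedComponentsWithStats(m.astype('uint8'))
for i in range(1,n):
    if s[i,4]>8: print(s[i],ce[i],plane(c,ce[i],.02)[0].round(3))
for nm,p,z in [('jawtip',(228,211),.012),('pivot',(283,226),.02),('fixend',(326,239),.02),('movend',(347,207),.02),('tee far',(229,208),.045),('tee web near',(266,214),.045)]: print(nm,plane(c,p,z)[0].round(3))
cr=cv2.resize(im[150:270,160:370],None,fx=3.8,fy=3.8,interpolation=cv2.INTER_CUBIC)
cv2.imwrite('pics/crop1.png',cr[:,:,::-1])
E
```

```text
[201 171  25  19 181] [213.80662983 181.96132597] [0.628 0.152 0.02 ]
[192 181  12  28 153] [197.45098039 195.15686275] [0.589 0.19  0.02 ]
[334 212  15   5  28] [341.14285714 213.71428571] [ 0.573 -0.184  0.02 ]
jawtip [0.556 0.108 0.012]
pivot [ 0.527 -0.037  0.02 ]
fixend [ 0.503 -0.149  0.02 ]
movend [ 0.592 -0.198  0.02 ]
tee far [0.557 0.102 0.045]
tee web near [0.549 0.008 0.045]
```

View pics/crop1.png

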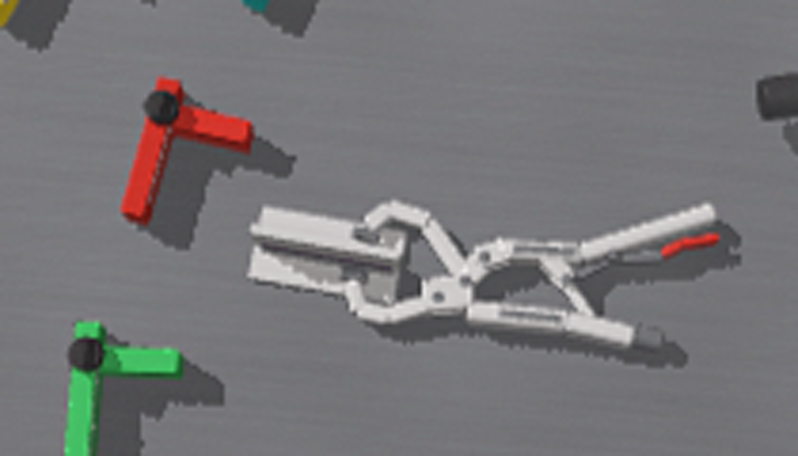

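Call:
apply_moves --targets '[{"dx": -40,"dy": -44,"dz": -2},{"dx": -80,"dy": -88,"dz": -4},{"dx": -120,"dy": -132,"dz": -6},{"dx": -160,"dy": -176,"dz": -8},{"dx": -200,"dy": -220,"dz": -10}]'

```text
invalid input
```

Call:
apply_moves --targets '[{"dx": -40,"dy": -44},{"dx": -80,"dy": -88},{"dx": -120,"dy": -132},{"dx": -160,"dy": -176},{"dx": -200,"dy": -220}]'

```text
invalid input
```

Call:
apply_moves --targets '[{"dx": -40,"dy": -44,"roll": 10},{"dx": -80,"dy": -88,"roll": 20},{"dx": -123,"dy": -133,"roll": 30},{"dx": -123,"dy": -133,"roll": 40},{"dx": -123,"dy": -133,"roll": 50}]'

```text
invalid input
```

Call:
apply_moves --targets '[{"roll": 10},{"roll": 20},{"roll": 28},{"roll": 28}]'

```text
invalid input
```

```bash
python3 - <<'E'
from h import *
o=observe();print(o['clock'],o['ee_pos'],rot(o['orientation']).round(3),o['joint_pos'])
c=snap('wrist','w1');print(c['eye'],rot(c['attitude']).round(3))
cv2.imwrite('pics/w1b.png',cv2.resize(c['img'],(800,600),interpolation=cv2.INTER_CUBIC)[:,:,::-1])
E
```

```text
0.15 [0.19674492 0.64556105 0.23075492] [[-0.957  0.292 -0.   ]
 [ 0.292  0.957 -0.001]
 [ 0.    -0.001 -1.   ]] [ 1.23719136e+00  1.16372534e-01  1.44207805e+00 -2.80919077e-05
  1.58396722e+00 -3.78095164e-02]
[0.12017804 0.67034522 0.37285097] [[ 0.293 -0.907 -0.303]
 [ 0.956  0.278  0.093]
 [-0.    -0.317  0.949]]
```

View pics/w1b.png

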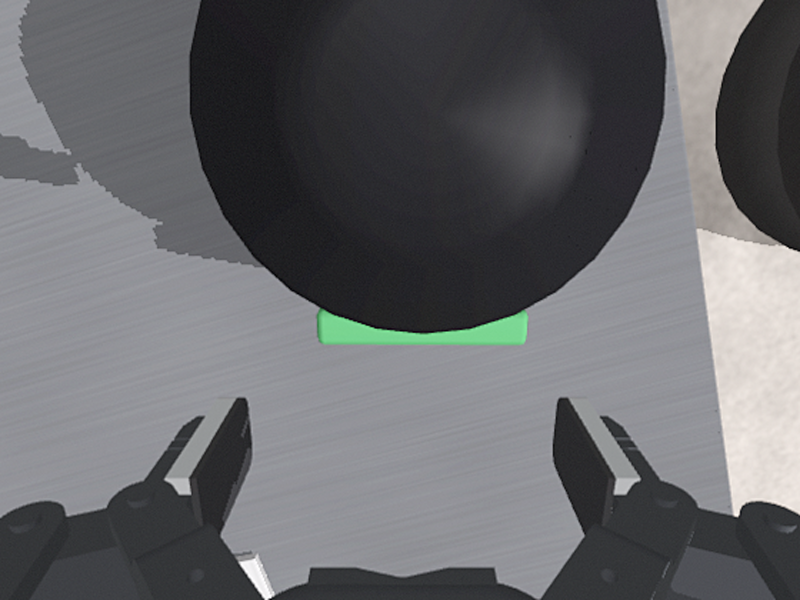

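The wrist view shows the open fingers at (200,470) and (600,470) on an 800×600 image. A dark round body and a green piece at (420,325) are also in view, neither of them relevant here. The moves were refused, so I will retry with every field filled in.

Call:
apply_moves --targets '[{"dx": -40,"dy": -44,"dz": -2,"roll": 0,"fingers": 85},{"dx": -80,"dy": -88,"dz": -4,"roll": 0,"fingers": 85},{"dx": -120,"dy": -132,"dz": -6,"roll": 0,"fingers": 85},{"dx": -160,"dy": -176,"dz": -8,"roll": 0,"fingers": 85},{"dx": -200,"dy": -220,"dz": -10,"roll": 0,"fingers": 85}]' --squeeze 20

```text
clock: 0.82
ee_pos: [0.3243, 0.3752, 0.2413]
orientation: [0.147, 0.989, 0.0, 0.0]
ft_force: [1.2, -0.4, 0.4]
grip_width: 0.0853
finger_force: 0.0
```

Call:
apply_moves --targets '[{"dx": -40,"dy": -44,"dz": 0,"roll": 0,"fingers": 85},{"dx": -80,"dy": -88,"dz": 0,"roll": 0,"fingers": 85},{"dx": -120,"dy": -132,"dz": 0,"roll": 0,"fingers": 85},{"dx": -160,"dy": -176,"dz": 0,"roll": 0,"fingers": 85},{"dx": -200,"dy": -220,"dz": 0,"roll": 0,"fingers": 85}]'

```text
clock: 1.45
ee_pos: [0.4515, 0.1063, 0.2415]
orientation: [0.147, 0.989, 0.0, 0.0]
ft_force: [1.4, 0.1, -0.4]
grip_width: 0.085
finger_force: 0.0
```

Call:
apply_moves --targets '[{"dx": -40,"dy": -44,"dz": 0,"roll": 10,"fingers": 85},{"dx": -80,"dy": -88,"dz": 0,"roll": 20,"fingers": 85},{"dx": -123,"dy": -133,"dz": 0,"roll": 30,"fingers": 85},{"dx": -123,"dy": -133,"dz": 0,"roll": 40,"fingers": 85},{"dx": -123,"dy": -133,"dz": 0,"roll": 50,"fingers": 85}]'

```text
clock: 2.08
ee_pos: [0.5301, -0.0558, 0.2409]
orientation: [0.555, 0.832, -0.0, -0.0]
ft_force: [-0.7, -0.7, -0.1]
grip_width: 0.0853
finger_force: 0.0
```

Call:
apply_moves --targets '[{"dx": 0,"dy": 0,"dz": 0,"roll": 10,"fingers": 85},{"dx": 0,"dy": 0,"dz": 0,"roll": 20,"fingers": 85},{"dx": 0,"dy": 0,"dz": 0,"roll": 28,"fingers": 85},{"dx": 0,"dy": 0,"dz": 0,"roll": 28,"fingers": 85}]'

```text
clock: 2.58
ee_pos: [0.53, -0.0549, 0.2412]
orientation: [0.737, 0.676, -0.0, -0.0]
ft_force: [-0.6, 0.7, 0.2]
grip_width: 0.0851
finger_force: 0.0
```

```bash
python3 - <<'E'
from h import *
o=observe();print(o['clock'],o['ee_pos'],rot(o['orientation']).round(3),o['joint_pos'])
c=snap('wrist','w1');print(c['eye'],rot(c['attitude']).round(3))
cv2.imwrite('pics/w1c.png',cv2.resize(c['img'],(800,600),interpolation=cv2.INTER_CUBIC)[:,:,::-1])
E
```

```text
2.575 [ 0.52997186 -0.05490423  0.24121435] [[ 0.086  0.996 -0.   ]
 [ 0.996 -0.086  0.   ]
 [-0.    -0.    -1.   ]] [-1.51101825e-01 -1.98707679e-01  1.73080477e+00 -1.14084371e-05
  1.60963731e+00 -6.54966838e-02]
[0.53834534 0.027255   0.38332558] [[ 0.996  0.082  0.028]
 [-0.087  0.945  0.315]
 [-0.    -0.316  0.949]]
```

View pics/w1c.png

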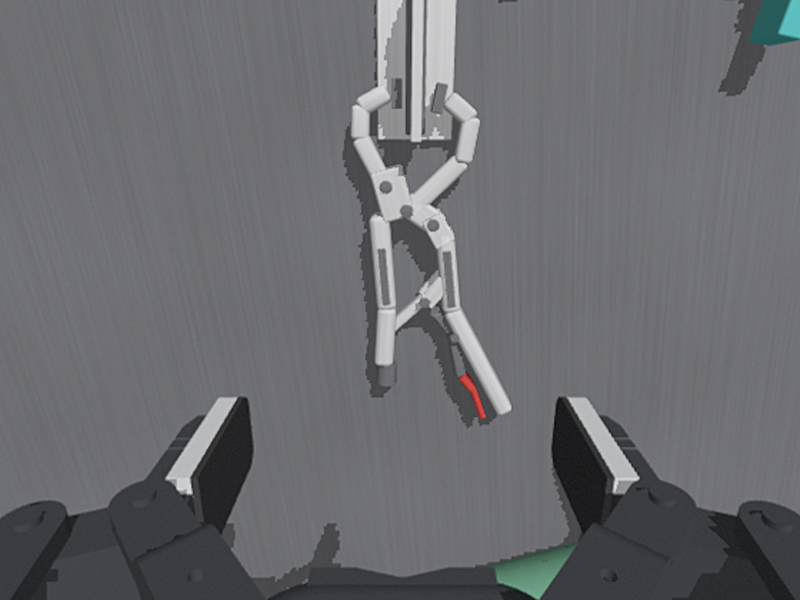

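The close view (800×600) shows the fixed handle at (382,220–365) with its knob end at (386,387), the moving handle ending at (503,412), and the red tail at (473,395). Rivets are at (386,187), (407,211) and (433,225). The jaw pads are at (397,93) and (440,97), with the web between them at (415,100).

```bash
python3 - <<'E'
from h import *
c=load('w1')
P={'fixO_a':(371,218),'fixO_b':(376,364),'knobend':(386,388),'movend':(504,413),'riv1':(386,187),'riv2':(407,211),'riv3':(433,225),'padF':(402,93),'padM':(434,97),'waistFout':(376,280),'waistMout':(458,280),'tailtop':(464,377),'tailbot':(482,416)}
W={k:plane(c,np.array(v)/1.42857,.024 if 'pad' not in k else .018)[0] for k,v in P.items()}
u=(W['fixO_a']-W['fixO_b'])[:2];u/=np.linalg.norm(u);v=np.array([-u[1],u[0]])
print('yaw',np.degrees(np.arctan2(u[1],u[0])))
for k,w in W.items():
    d=w[:2]-W['fixO_a'][:2];print(k,w.round(4),'x,y rel riv2',((w-W['riv2'])[:2]@u*1e3).round(1),((w-W['riv2'])[:2]@v*1e3).round(1))
webn=plane(c,np.array((417,139))/1.42857,.045)[0];webf=plane(c,np.array((417,0))/1.42857,.045)[0]
print('web',webn,webf,np.degrees(np.arctan2(*(webf-webn)[[1,0]])))
bl=plane(c,np.array((380,139))/1.42857,.005)[0];br=plane(c,np.array((452,139))/1.42857,.005)[0]
print('base near corners',bl,br,np.linalg.norm(bl-br),np.degrees(np.arctan2(*(br-bl)[[1,0]])))
E
```

```text
yaw 85.92570033028967
fixO_a [ 0.5118 -0.0347  0.024 ] x,y rel riv2 -4.4 24.6
fixO_b [ 0.504  -0.1442  0.024 ] x,y rel riv2 -114.2 24.6
knobend [ 0.5095 -0.1649  0.024 ] x,y rel riv2 -134.4 17.7
movend [ 0.5984 -0.1943  0.024 ] x,y rel riv2 -157.5 -73.0
riv1 [ 0.524  -0.0148  0.024 ] x,y rel riv2 16.3 13.9
riv2 [ 0.5367 -0.032   0.024 ] x,y rel riv2 0.0 0.0
riv3 [ 0.5537 -0.0432  0.024 ] x,y rel riv2 -9.9 -17.7
padF [0.5398 0.0432 0.018 ] x,y rel riv2 75.3 2.2
padM [0.5602 0.039  0.018 ] x,y rel riv2 72.6 -18.4
waistFout [ 0.5107 -0.0789  0.024 ] x,y rel riv2 -48.6 22.6
waistMout [ 0.5686 -0.084   0.024 ] x,y rel riv2 -49.5 -35.5
tailtop [ 0.5691 -0.1607  0.024 ] x,y rel riv2 -126.1 -41.4
tailbot [ 0.5813 -0.1955  0.024 ] x,y rel riv2 -159.9 -56.1
web [0.54660273 0.01495467 0.045     ] [0.5524856  0.09053047 0.045     ] 85.54903439432373
base near corners [0.52228331 0.01570209 0.005     ] [0.57150647 0.01141781 0.005     ] 0.04940926108741427 -4.974375473623201
```

Call:
apply_moves --targets '[{"dx": -24,"dy": 8,"dz": 40,"roll": -1,"fingers": 85},{"dx": -48,"dy": 16,"dz": 80,"roll": -1,"fingers": 85},{"dx": -48,"dy": 16,"dz": 110,"roll": -1,"fingers": 85},{"dx": -48,"dy": 16,"dz": 110,"roll": -1,"fingers": 85}]'

```text
clock: 3.12
ee_pos: [0.5408, -0.104, 0.1292]
orientation: [0.73, 0.683, -0.001, -0.002]
ft_force: [0.1, -0.3, 0.2]
grip_width: 0.0848
finger_force: 0.0
```

```bash
python3 - <<'E'
from h import *
o=observe();print(o['clock'],o['ee_pos'],rot(o['orientation']).round(3))
c=snap('wrist','w2');print(c['eye'])
cv2.imwrite('pics/w2b.png',cv2.resize(c['img'],(800,600),interpolation=cv2.INTER_CUBIC)[:,:,::-1])
E
```

```text
3.125 [ 0.54077474 -0.10401276  0.12919748] [[ 0.067  0.998 -0.004]
 [ 0.998 -0.067  0.001]
 [ 0.001 -0.004 -1.   ]]
[ 0.54815074 -0.02189817  0.27138578]
```

View pics/w2b.png

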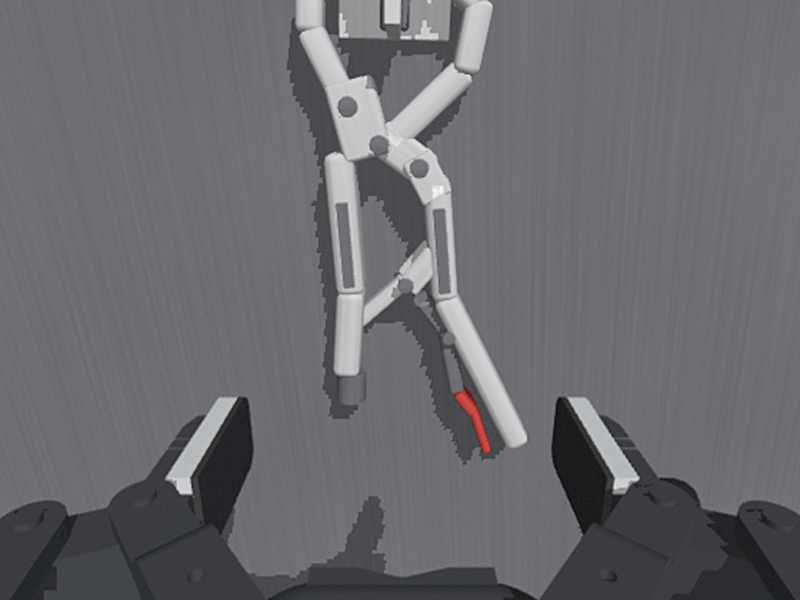

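The second view (800×600) has rivets at (348,106), (379,145) and (419,168), the knob end at (351,404), the moving handle end at (517,443), and the red tail from (463,397) to (486,450).

```bash
python3 - <<'E'
from h import *
a,b=load('w1'),load('w2');s=1.42857
for n,p,q in [('riv1',(386,187),(348,106)),('riv2',(407,211),(379,145)),('riv3',(433,225),(419,168)),('slotFtop',(381,250),(343,204)),('slotFbot',(386,304),(349,287)),('slotMtop',(446,249),(440,207)),('slotMbot',(453,306),(447,293)),('movend',(504,413),(518,445)),('knob',(386,388),(351,405)),('tailtop',(464,377),(462,394)),('tailbot',(482,416),(486,451))]:
    P,e=tri(a,np.array(p)/s,b,np.array(q)/s); print(n,P.round(4),round(e*1e3,1), 'w2 plane .024', plane(b,np.array(q)/s,.024)[0].round(4))
E
```

```text
riv1 [ 0.5241 -0.0146  0.0255] 0.0 w2 plane .024 [ 0.524  -0.0146  0.024 ]
riv2 [ 0.5365 -0.0318  0.0257] 0.4 w2 plane .024 [ 0.5362 -0.032   0.024 ]
riv3 [ 0.5537 -0.0434  0.023 ] 0.1 w2 plane .024 [ 0.5536 -0.0433  0.024 ]
slotFtop [ 0.5166 -0.0579  0.0215] 0.9 w2 plane .024 [ 0.5173 -0.0572  0.024 ]
slotFbot [ 0.5158 -0.0985  0.0214] 0.2 w2 plane .024 [ 0.5161 -0.0978  0.024 ]
slotMtop [ 0.5627 -0.0636  0.0125] 0.8 w2 plane .024 [ 0.5624 -0.0617  0.024 ]
slotMbot [ 0.5658 -0.1129 -0.0026] 0.3 w2 plane .024 [ 0.5639 -0.1041  0.024 ]
movend [ 0.5995 -0.1972  0.0191] 0.8 w2 plane .024 [ 0.5988 -0.1936  0.024 ]
knob [ 0.5077 -0.1755  0.0032] 1.0 w2 plane .024 [ 0.5107 -0.1631  0.024 ]
tailtop [ 0.5701 -0.1655  0.015 ] 0.4 w2 plane .024 [ 0.5695 -0.1604  0.024 ]
tailbot [ 0.5803 -0.1902  0.0326] 0.0 w2 plane .024 [ 0.5814 -0.1962  0.024 ]
```

Call:
apply_moves --targets '[{"dx": 60,"dy": 6,"dz": -55,"roll": 0,"fingers": 85},{"dx": 120,"dy": 12,"dz": -110,"roll": 0,"fingers": 85},{"dx": 180,"dy": 20,"dz": -110,"roll": 0,"fingers": 85},{"dx": 240,"dy": 25,"dz": -110,"roll": 0,"fingers": 85},{"dx": 290,"dy": 25,"dz": -110,"roll": 0,"fingers": 85}]'

```text
clock: 3.8
ee_pos: [0.5857, 0.1719, 0.2441]
orientation: [0.73, 0.683, 0.002, 0.001]
ft_force: [0.1, -0.6, 0.3]
grip_width: 0.0849
finger_force: 0.0
```

Call:
apply_moves --targets '[{"dx": 0,"dy": 0,"dz": 0,"roll": 0,"fingers": 85},{"dx": 0,"dy": 0,"dz": 0,"roll": 0,"fingers": 85}]'

```text
clock: 4.05
ee_pos: [0.5853, 0.1696, 0.2423]
orientation: [0.73, 0.683, 0.001, 0.0]
ft_force: [-0.2, -0.4, -0.3]
grip_width: 0.0849
finger_force: 0.0
```

```bash
python3 - <<'E'
from h import *
o=observe();print(o['clock'],o['ee_pos'],rot(o['orientation']).round(3))
c=snap('wrist','w3');print(c['eye'])
cv2.imwrite('pics/w3b.png',cv2.resize(c['img'],(800,600),interpolation=cv2.INTER_CUBIC)[:,:,::-1])
E
```

```text
4.05 [0.58531262 0.16964302 0.24233418] [[ 0.067  0.998  0.002]
 [ 0.998 -0.067  0.   ]
 [ 0.     0.002 -1.   ]]
[0.5919472  0.251869   0.38446502]
```

View pics/w3b.png

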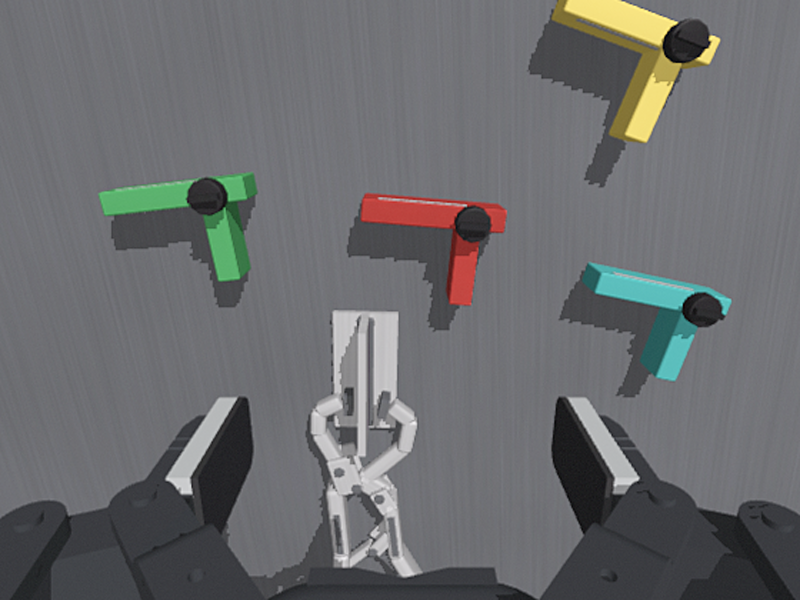

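The third view (800×600) has the red corner with its end wall from (362,205) to (505,218) and its side wall at (460,270). The tee base's far end runs from (334,312) to (397,312), and the web is at (362,380). Green, yellow and cyan corners are decoys.

```bash
python3 - <<'E'
from h import *
c=load('w3');im=c['img'];s=1.42857
hsv=cv2.cvtColor(im,cv2.COLOR_RGB2HSV)
m=((hsv[...,0]<6)|(hsv[...,0]>174))&(hsv[...,1]>150)&(hsv[...,2]>60)
def fit(p): 
    vx,vy,x0,y0=cv2.fitLine(np.array(p,np.float32),cv2.DIST_HUBER,0,.01,.01).ravel(); return (x0,y0),(x0+50*vx,y0+50*vy)
lo=[];up=[]
for col in range(int(368/s),int(435/s)):
    r=np.where(m[:int(245/s),col])[0]; lo.append((col,r.max()+.5));
L=[];Rr=[]
for row in range(int(255/s),int(297/s)):
    r=np.where(m[row])[0]; L.append((r.min()-.5,row));Rr.append((r.max()+.5,row))
row=int(275/s);print(row,[(x,tuple(im[row,x])) for x in range(308,336)])
def yaw(A): return np.degrees(np.arctan2(*(A[1]-A[0])[[1,0]]))
E=plane(c,fit(lo),.03);print('end edge',E,yaw(E))
Lb=plane(c,fit(L),0);print('side bottom',Lb,yaw(Lb)); Lt=plane(c,fit(L),.03);print('side as top',Lt)
Rt=plane(c,fit(Rr),.03);print('side outer top',Rt,yaw(Rt))
for n,p,z in[('teeFL',(334,312),.005),('teeFR',(397,312),.005),('teeNL',(334,400),.005),('endL',(361,219),.03),('endR',(505,232),.03)]:print(n,plane(c,np.array(p)/s,z)[0])
E
```

```text
192 [(308, (np.uint8(76), np.uint8(75), np.uint8(79))), (309, (np.uint8(72), np.uint8(73), np.uint8(76))), (310, (np.uint8(70), np.uint8(70), np.uint8(74))), (311, (np.uint8(71), np.uint8(73), np.uint8(74))), (312, (np.uint8(72), np.uint8(69), np.uint8(73))), (313, (np.uint8(87), np.uint8(51), np.uint8(52))), (314, (np.uint8(94), np.uint8(29), np.uint8(26))), (315, (np.uint8(84), np.uint8(26), np.uint8(23))), (316, (np.uint8(125), np.uint8(40), np.uint8(38))), (317, (np.uint8(190), np.uint8(70), np.uint8(64))), (318, (np.uint8(202), np.uint8(75), np.uint8(69))), (319, (np.uint8(197), np.uint8(71), np.uint8(65))), (320, (np.uint8(197), np.uint8(72), np.uint8(67))), (321, (np.uint8(198), np.uint8(73), np.uint8(70))), (322, (np.uint8(198), np.uint8(74), np.uint8(68))), (323, (np.uint8(196), np.uint8(69), np.uint8(64))), (324, (np.uint8(197), np.uint8(73), np.uint8(67))), (325, (np.uint8(197), np.uint8(70), np.uint8(66))), (326, (np.uint8(197), np.uint8(72), np.uint8(66))), (327, (np.uint8(197), np.uint8(73), np.uint8(66))), (328, (np.uint8(197), np.uint8(72), np.uint8(67))), (329, (np.u
[... 255 characters left out ...]
, (np.uint8(112), np.uint8(115), np.uint8(120))), (335, (np.uint8(114), np.uint8(116), np.uint8(119)))]
end edge [[0.58673529 0.18496298 0.03      ]
 [0.63464243 0.17769154 0.03      ]] -8.63060228244408
side bottom [[0.6196525  0.13910946 0.        ]
 [0.62646844 0.19230001 0.        ]] 82.69780060405141
side as top [[0.61749064 0.14790814 0.03      ]
 [0.62377473 0.19694821 0.03      ]]
side outer top [[0.63624629 0.14992809 0.03      ]
 [0.64460145 0.19820729 0.03      ]] 80.18168432769787
teeFL [0.53137087 0.11603166 0.005     ]
teeFR [0.57938407 0.11272263 0.005     ]
teeNL [0.52313641 0.04057195 0.005     ]
endL [0.56075323 0.19012978 0.03      ]
endR [0.6575201  0.17458548 0.03      ]
```

Call:
apply_moves --targets '[{"dx": -56,"dy": -5,"dz": 0,"roll": 0,"fingers": 85},{"dx": -112,"dy": -10,"dz": 20,"roll": 0,"fingers": 85},{"dx": -168,"dy": -15,"dz": 50,"roll": 0,"fingers": 85},{"dx": -224,"dy": -20,"dz": 80,"roll": 0,"fingers": 85},{"dx": -276,"dy": -26,"dz": 110,"roll": 0,"fingers": 85}]'

```text
clock: 4.72
ee_pos: [0.5395, -0.1069, 0.1311]
orientation: [0.732, 0.682, 0.0, 0.001]
ft_force: [1.0, -0.4, 0.0]
grip_width: 0.0851
finger_force: 0.0
```

Call:
apply_moves --targets '[{"dx": 0,"dy": 0,"dz": 40,"roll": 0,"fingers": 85},{"dx": 0,"dy": 0,"dz": 70,"roll": 0,"fingers": 85},{"dx": 0,"dy": 0,"dz": 70,"roll": 0,"fingers": 85},{"dx": 0,"dy": 0,"dz": 70,"roll": 0,"fingers": 85}]'

```text
clock: 5.22
ee_pos: [0.5409, -0.1046, 0.0628]
orientation: [0.731, 0.682, 0.0, 0.001]
ft_force: [0.4, -0.1, 0.3]
grip_width: 0.0847
finger_force: 0.0
```

Call:
apply_moves --targets '[{"dx": 0,"dy": 0,"dz": 30,"roll": 0,"fingers": 85},{"dx": 0,"dy": 0,"dz": 59,"roll": 0,"fingers": 85},{"dx": 0,"dy": 0,"dz": 59,"roll": 0,"fingers": 70},{"dx": 0,"dy": 0,"dz": 59,"roll": 0,"fingers": 65}]' --squeeze 20

```text
clock: 5.72
ee_pos: [0.5411, -0.1041, 0.0039]
orientation: [0.731, 0.682, 0.0, 0.001]
ft_force: [-1.3, 1.0, -2.7]
grip_width: 0.0651
finger_force: 2.9
```

```bash
python3 - <<'E'
from h import *
o=observe();print(o['clock'],o['ee_pos'],o['ft_force'],o['grip_width'],o['finger_force'],rot(o['orientation']).round(4))
E
```

```text
5.725 [ 0.54112151 -0.10408723  0.00390283] [-1.34041889  1.03787121 -2.71718842] 0.0651039242291596 2.923577301145386 [[ 6.870e-02  9.976e-01  1.600e-03]
 [ 9.976e-01 -6.870e-02 -4.000e-04]
 [-3.000e-04  1.600e-03 -1.000e+00]]
```

Call:
apply_moves --targets '[{"dx": 0,"dy": 0,"dz": 0,"roll": 0,"fingers": 58},{"dx": 0,"dy": 0,"dz": 0,"roll": 0,"fingers": 54},{"dx": 0,"dy": 0,"dz": 0,"roll": 0,"fingers": 50},{"dx": 0,"dy": 0,"dz": 0,"roll": 0,"fingers": 46},{"dx": 0,"dy": 0,"dz": 0,"roll": 0,"fingers": 40}]' --squeeze 20

```text
clock: 6.35
ee_pos: [0.5409, -0.1041, 0.0053]
orientation: [0.731, 0.683, 0.0, 0.001]
ft_force: [-15.2, 3.4, 23.5]
grip_width: 0.0558
finger_force: 17.5
```

Call:
apply_moves --targets '[{"dx": 0,"dy": 0,"dz": 0,"roll": 0,"fingers": 40},{"dx": 0,"dy": 0,"dz": 0,"roll": 0,"fingers": 40},{"dx": 0,"dy": 0,"dz": 0,"roll": 0,"fingers": 40}]'

```text
clock: 6.72
ee_pos: [0.5409, -0.1041, 0.0053]
orientation: [0.731, 0.683, 0.0, 0.001]
ft_force: [-15.2, 3.0, 23.7]
grip_width: 0.0557
finger_force: 17.5
```

```bash
python3 - <<'E'
from h import *
o=observe();print(o['clock'],o['ee_pos'],o['ft_force'],o['grip_width'],o['finger_force'],rot(o['orientation']).round(4)[:2,:2])
a=snap('scene','s2');c=snap('top','t2');w=snap('wrist','w4')
A=cv2.resize(a['img'][160:310,200:350],(400,400),interpolation=cv2.INTER_CUBIC)
B=cv2.resize(w['img'][0:420],(533,400),interpolation=cv2.INTER_CUBIC)[:,60:460]
cv2.imwrite('pics/c4.png',np.hstack([A,B])[:,:,::-1])
E
```

```text
6.725 [ 0.54092224 -0.10409645  0.00530198] [-15.15996417   3.02497196  23.68827521] 0.05568257928670679 17.466937419085298 [[ 0.0683  0.9977]
 [ 0.9977 -0.0683]]
```

View pics/c4.png

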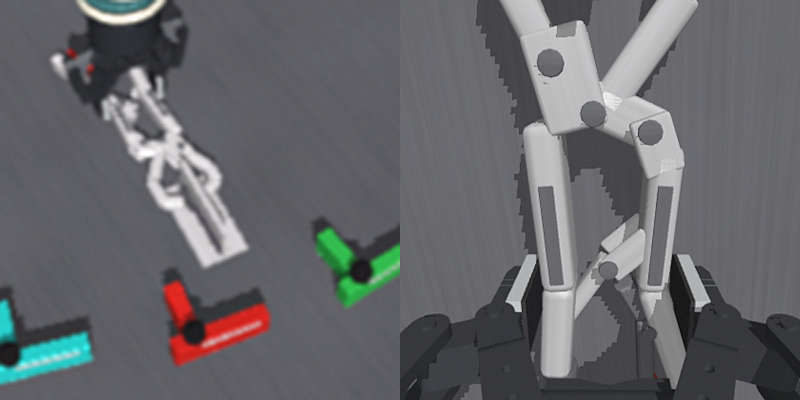

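The view shows the fingers round both handles at (525,285) and (690,285), with the pliers not yet locked at 56 mm. The pads press the pliers down and sideways, so I relieve both.

Call:
apply_moves --targets '[{"dx": 0,"dy": -0.5,"dz": -1,"roll": 0,"fingers": 40},{"dx": 0,"dy": -1,"dz": -2,"roll": 0,"fingers": 40},{"dx": 0,"dy": -1,"dz": -2,"roll": 0,"fingers": 40}]' --squeeze 20

```text
clock: 7.25
ee_pos: [0.5398, -0.1043, 0.0071]
orientation: [0.731, 0.682, -0.0, 0.001]
ft_force: [-14.5, -0.9, 20.0]
grip_width: 0.044
finger_force: 21.0
```

Call:
apply_moves --targets '[{"dx": 0,"dy": -0.5,"dz": -1,"roll": 0,"fingers": 40},{"dx": 0,"dy": -1,"dz": -1.5,"roll": 0,"fingers": 40}]'

```text
clock: 7.5
ee_pos: [0.5394, -0.1042, 0.0073]
orientation: [0.731, 0.682, 0.001, 0.001]
ft_force: [2.1, -4.1, 0.9]
grip_width: 0.0436
finger_force: 20.0
```

Call:
apply_moves --targets '[{"dx": 0,"dy": 0,"dz": 0,"roll": 0,"fingers": 48},{"dx": 0,"dy": 0,"dz": 0,"roll": 0,"fingers": 52},{"dx": 0,"dy": 0,"dz": 0,"roll": 0,"fingers": 52}]'

```text
clock: 7.88
ee_pos: [0.5384, -0.1037, 0.0054]
orientation: [0.731, 0.682, 0.0, -0.0]
ft_force: [0.7, -0.3, -0.3]
grip_width: 0.0515
finger_force: 0.0
```

```bash
python3 - <<'E'
from h import *
o=observe();print(o['clock'],o['ee_pos'],o['ft_force'],o['grip_width'],o['finger_force'],rot(o['orientation']).round(4)[:2,:2])
t=snap('top','t5');w=snap('wrist','w5')
A=cv2.resize(t['img'][160:270,180:290],(300,300),interpolation=cv2.INTER_CUBIC)
A=cv2.copyMakeBorder(A,0,75,0,0,cv2.BORDER_CONSTANT)
B=cv2.resize(w['img'],(500,375),interpolation=cv2.INTER_CUBIC)
cv2.imwrite('pics/c5.png',np.hstack([A,B])[:,:,::-1])
E
```

```text
7.875 [ 0.53840365 -0.10366565  0.00545   ] [ 0.73658724 -0.31870498 -0.30140379] 0.05150468762932411 0.0 [[ 0.0689  0.9976]
 [ 0.9976 -0.0689]]
```

View pics/c5.png

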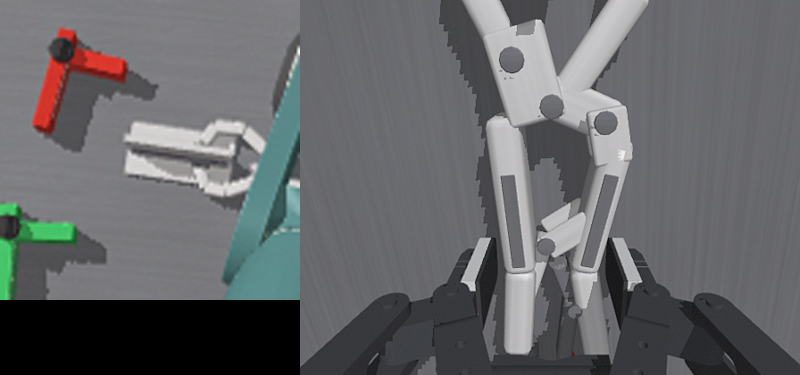

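The top crop shows the tee held in the jaws at (190,150). The wrist crop shows the handles staying closed with the fingers clear at (475,265) and (630,265), so the pliers are locked. Rivets are at (511,59), (551,106) and (605,123).

```bash
cat > pose.py <<'E'
from h import *
# refine rivets: dark round blobs near guesses
def rivets(c,guess,z=.0256):
    g=cv2.cvtColor(c['img'],cv2.COLOR_RGB2GRAY);out=[]
    for x,y in guess:
        x,y=int(x),int(y);w=g[max(0,y-16):y+17,x-16:x+17];m=((w>70)&(w<125)).astype('uint8')
        n,l,s,ce=cv2.connectedComponentsWithStats(m);k=l[w.shape[0]-17,16]
        out.append(ce[k]+[x-16,max(0,y-16)]);print('riv px',out[-1].round(1),s[k,4])
    return np.array(out),plane(c,out,z)
SEAT=np.array([.59368,.13336]);YC=81.4;UC=np.array([np.cos(np.radians(YC)),np.sin(np.radians(YC))]);VC=np.array([-UC[1],UC[0]])
E
python3 - <<'E'
from pose import *
p,W=rivets(load('w5'),[(236.3,66),(281,118.7),(341.6,137.7)]);print(W.round(4))
p0,W0=rivets(load('w2'),[(348*.7,106*.7),(379*.7,145*.7)]);print(W0.round(4))
an=lambda d:np.degrees(np.arctan2(d[1],d[0]))
dy=an(W[0]-W[1])-an(W0[0]-W0[1]);print('rot',dy,'len',np.linalg.norm(W[0]-W[1]),np.linalg.norm(W0[0]-W0[1]))
yaw=85.7+dy;u=np.array([np.cos(np.radians(yaw)),np.sin(np.radians(yaw))]);v=np.array([-u[1],u[0]])
T=W[1][:2]+.097*u;d=T-SEAT;print('yaw',yaw,'tee',T,'rel seat',d@UC,d@VC)
print('squeeze centre locked',W[1][:2]-.072*u-.0005*v)
# tee base in top views: bright pixels
for f in('t2','t5','top0'):
    c=load(f);g=cv2.cvtColor(c['img'],cv2.COLOR_RGB2GRAY)
    m=np.zeros_like(g);m[195:245,222:262]=(g[195:245,222:262]>165)
    r=np.argwhere(m)[:,::-1];print(f,[ (x,r[r[:,0]==x][:,1].min(),r[r[:,0]==x][:,1].max()) for x in range(225,262,3) if (r[:,0]==x).any()])
E
```

```text
riv px [236.5  66.6] 624
riv px [281.4 120.3] 611
riv px [342.1 137.5] 528
[[ 0.532  -0.0156  0.0256]
 [ 0.5447 -0.0327  0.0256]
 [ 0.5641 -0.0395  0.0256]]
riv px [242.7  74.7] 143
riv px [262.5 108.5] 323
[[ 0.5235 -0.0148  0.0256]
 [ 0.5342 -0.0361  0.0256]]
rot 9.95928325549383 len 0.021312659208032048 0.02378400554619084
yaw 95.65928325549383 tee [0.53511305 0.06383645] rel seat -0.07749967941800667 0.04751222286340181
squeeze centre locked [ 0.55227614 -0.10429052]
t2 [(225, np.int64(222), np.int64(222)), (228, np.int64(207), np.int64(223)), (231, np.int64(205), np.int64(223)), (234, np.int64(205), np.int64(224)), (237, np.int64(206), np.int64(224)), (240, np.int64(206), np.int64(225)), (243, np.int64(207), np.int64(225)), (246, np.int64(207), np.int64(226)), (249, np.int64(208), np.int64(226)), (252, np.int64(208), np.int64(227)), (255, np.int64(208), np.int64(230)), (258, np.int64(206), np.int64(231)), (261, np.int64(205), np.int64(232))]
t5 [(228, np.int64(206), np.int64(223)), (231, np.int64(205), np.int64(223)), (234, np.int64(205), np.int64(224)), (237, np.int64(206), np.int64(224)), (240, np.int64(206), np.int64(225)), (243, np.int64(207), np.int64(225)), (246, np.int64(207), np.int64(225)), (249, np.int64(207), np.int64(226)), (252, np.int64(208), np.int64(226)), (255, np.int64(207), np.int64(230)), (258, np.int64(205), np.int64(230)), (261, np.int64(204), np.int64(231))]
top0 [(225, np.int64(222), np.int64(222)), (228, np.int64(207), np.int64(223)), (231, np.int64(205), np.int64(223)), (234, np.int64(205), np.int64(224)), (237, np.int64(206), np.int64(224)), (240, np.int64(206), np.int64(225)), (243, np.int64(207), np.int64(225)), (246, np.int64(207), np.int64(226)), (249, np.int64(208), np.int64(226)), (252, np.int64(208), np.int64(231)), (255, np.int64(209), np.int64(233)), (258, np.int64(205), np.int64(233)), (261, np.int64(204), np.int64(233))]
```

Call:
apply_moves --targets '[{"dx": 0,"dy": 1.8,"dz": 0,"roll": 0,"fingers": 52},{"dx": 0,"dy": 1.8,"dz": 0,"roll": 0,"fingers": 46},{"dx": 0,"dy": 1.8,"dz": -0.5,"roll": 0,"fingers": 38},{"dx": 0,"dy": 1.8,"dz": -0.5,"roll": 0,"fingers": 38}]' --squeeze 35

```text
clock: 8.48
ee_pos: [0.5396, -0.1039, 0.0061]
orientation: [0.731, 0.682, -0.001, -0.001]
ft_force: [-7.1, 0.1, 7.2]
grip_width: 0.0427
finger_force: 35.3
```

Call:
apply_moves --targets '[{"dx": 2,"dy": 0,"dz": -0.3,"roll": 0.9,"fingers": 38},{"dx": 6,"dy": 1,"dz": -0.3,"roll": 1.8,"fingers": 38},{"dx": 12,"dy": 2,"dz": -0.3,"roll": 2.7,"fingers": 38},{"dx": 19,"dy": 4,"dz": -0.3,"roll": 3.6,"fingers": 38},{"dx": 26,"dy": 6,"dz": -0.3,"roll": 4.5,"fingers": 38}]'

```text
clock: 9.1
ee_pos: [0.5478, -0.0787, 0.0062]
orientation: [0.757, 0.653, -0.001, 0.0]
ft_force: [-3.2, -5.7, 1.0]
grip_width: 0.043
finger_force: 35.4
```

Call:
apply_moves --targets '[{"dx": 8,"dy": 1.5,"dz": 0,"roll": 0,"fingers": 38},{"dx": 16,"dy": 3,"dz": 0,"roll": 0,"fingers": 38},{"dx": 24,"dy": 4.5,"dz": 0,"roll": 0,"fingers": 38},{"dx": 32,"dy": 6,"dz": 0,"roll": 0,"fingers": 38},{"dx": 39,"dy": 7.5,"dz": 0,"roll": 0,"fingers": 38}]'

```text
clock: 9.72
ee_pos: [0.561, -0.0412, 0.0062]
orientation: [0.757, 0.653, -0.001, 0.0]
ft_force: [-2.3, -5.4, 0.8]
grip_width: 0.0424
finger_force: 35.7
```

```bash
python3 - <<'E'
from pose import *
o=observe();print(o['clock'],o['ee_pos'],o['ft_force'],o['grip_width'],rot(o['orientation']).round(4)[:2,:2])
t=snap('top','t6');s=snap('scene','s6');w=snap('wrist','w6')
A=cv2.resize(t['img'][165:240,180:280],(400,300),interpolation=cv2.INTER_CUBIC)
B=cv2.resize(s['img'][200:320,200:330],(400,369),interpolation=cv2.INTER_CUBIC)
A=cv2.copyMakeBorder(A,0,69,0,0,cv2.BORDER_CONSTANT)
cv2.imwrite('pics/c6.png',np.hstack([A,B])[:,:,::-1])
try:
    p,W=rivets(w,[(236.3,66),(281,118.7)]);print(W.round(4))
except Exception as e: print(e)
E
```

```text
9.725 [ 0.56103948 -0.04116842  0.00615224] [-2.33196462 -5.37819282  0.78760532] 0.04239863800253721 [[ 0.1469  0.9892]
 [ 0.9892 -0.1469]]
riv px [234.1  66.6] 614
riv px [279.3 120.4] 626
[[0.5608 0.0481 0.0256]
 [0.5723 0.0299 0.0256]]
```

View pics/c6.png

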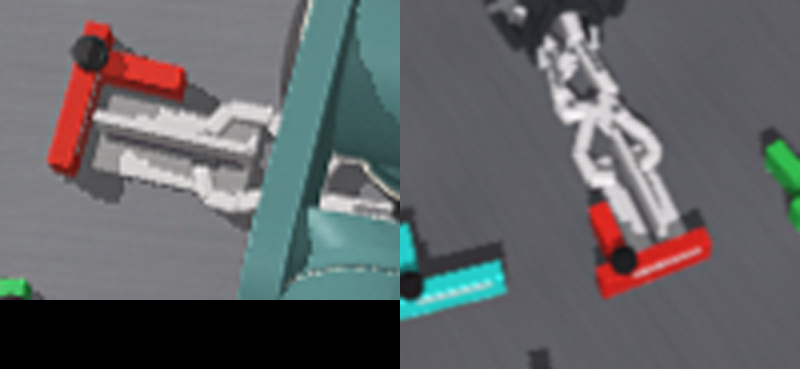

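The top crop shows the tee a few millimetres short of the red end wall and parallel to the side wall; the scene crop agrees. Next I feel for the end face.

Call:
apply_moves --targets '[{"dx": 1.2,"dy": 0,"dz": 0,"roll": 0,"fingers": 38},{"dx": 2.4,"dy": 0,"dz": 0,"roll": 0,"fingers": 38},{"dx": 3.6,"dy": 0,"dz": 0,"roll": 0,"fingers": 38},{"dx": 4.8,"dy": 0,"dz": 0,"roll": 0,"fingers": 38},{"dx": 5.5,"dy": 0,"dz": 0,"roll": 0,"fingers": 38}]'

```text
clock: 10.5
ee_pos: [0.5619, -0.0353, 0.0062]
orientation: [0.757, 0.653, -0.0, -0.0]
ft_force: [-1.9, -3.8, -1.9]
grip_width: 0.0424
finger_force: 35.8
```

Call:
apply_moves --targets '[{"dx": 0.4,"dy": 0,"dz": 0,"roll": 0,"fingers": 38},{"dx": 0.8,"dy": 0,"dz": 0,"roll": 0,"fingers": 38}]'

```text
clock: 10.75
ee_pos: [0.562, -0.0346, 0.0062]
orientation: [0.757, 0.653, -0.0, -0.0]
ft_force: [-0.4, -4.2, -3.4]
grip_width: 0.0426
finger_force: 35.7
```

Call:
apply_moves --targets '[{"dx": 0.4,"dy": 0,"dz": 0,"roll": 0,"fingers": 38},{"dx": 0.8,"dy": 0,"dz": 0,"roll": 0,"fingers": 38}]'

```text
clock: 11.0
ee_pos: [0.5621, -0.0338, 0.0062]
orientation: [0.757, 0.653, -0.0, -0.0]
ft_force: [-0.4, -4.1, -4.3]
grip_width: 0.0429
finger_force: 35.7
```

Call:
apply_moves --targets '[{"dx": 0.3,"dy": 0,"dz": 0,"roll": 0,"fingers": 38},{"dx": 0.6,"dy": 0,"dz": 0,"roll": 0,"fingers": 38}]'

```text
clock: 11.25
ee_pos: [0.5622, -0.0332, 0.0062]
orientation: [0.757, 0.653, -0.0, -0.0]
ft_force: [-0.5, -2.1, -4.5]
grip_width: 0.0427
finger_force: 35.7
```

Call:
apply_moves --targets '[{"dx": 0.3,"dy": 0,"dz": 0,"roll": 0,"fingers": 38},{"dx": 0.6,"dy": 0,"dz": 0,"roll": 0,"fingers": 38}]'

```text
clock: 11.5
ee_pos: [0.5623, -0.0328, 0.0062]
orientation: [0.757, 0.653, -0.0, 0.0]
ft_force: [-1.3, -5.1, -3.8]
grip_width: 0.043
finger_force: 35.9
```

Call:
apply_moves --targets '[{"dx": 0.3,"dy": 0,"dz": 0,"roll": 0,"fingers": 38}]'

```text
clock: 11.62
ee_pos: [0.5623, -0.0327, 0.0062]
orientation: [0.757, 0.653, -0.0, 0.0]
ft_force: [-2.2, -7.6, -3.9]
grip_width: 0.0428
finger_force: 36.1
```

Call:
apply_moves --targets '[{"dx": 0.3,"dy": 0,"dz": 0,"roll": 0,"fingers": 38}]'

```text
clock: 11.75
ee_pos: [0.5623, -0.0326, 0.0062]
orientation: [0.757, 0.653, -0.001, 0.0]
ft_force: [-2.2, -9.6, -3.6]
grip_width: 0.043
finger_force: 36.2
```

Call:
apply_moves --targets '[{"dx": -0.3,"dy": 1,"dz": 0,"roll": 0,"fingers": 38},{"dx": -0.3,"dy": 2,"dz": 0,"roll": 0,"fingers": 38},{"dx": -0.3,"dy": 3,"dz": 0,"roll": 0,"fingers": 38}]'

```text
clock: 12.12
ee_pos: [0.5646, -0.0332, 0.0062]
orientation: [0.757, 0.653, -0.001, -0.0]
ft_force: [-9.1, -7.4, 3.2]
grip_width: 0.0426
finger_force: 37.2
```

Call:
apply_moves --targets '[{"dx": 0,"dy": 0.5,"dz": 0,"roll": 0,"fingers": 38},{"dx": 0,"dy": 1,"dz": 0,"roll": 0,"fingers": 38}]'

```text
clock: 12.38
ee_pos: [0.5653, -0.0334, 0.0062]
orientation: [0.757, 0.653, -0.001, -0.001]
ft_force: [-12.0, -8.1, 2.2]
grip_width: 0.0433
finger_force: 37.6
```

```bash
python3 - <<'E'
from pose import *
o=observe();print(o['ee_pos'],o['ft_force'],o['torque'],rot(o['orientation']).round(4)[:2,:2])
p,W=rivets(snap('wrist','w7'),[(235,66),(280,119.7)]);d=(W[0]-W[1]);a=np.degrees(np.arctan2(d[1],d[0]));y=np.radians(a-126.6+86.2)
T=W[1][:2]+.097*np.array([np.cos(y),np.sin(y)])-SEAT;print('rivet angle',a,'tee yaw',np.degrees(y),'rel',T@UC,T@VC)
E
```

```text
[ 0.5653016  -0.03341177  0.00615108] [-11.99958727  -8.06574171   2.2283945 ] [-1.27242392  2.09409255  0.98274702] [[ 0.1459  0.9893]
 [ 0.9893 -0.146 ]]
riv px [231.2  67.4] 610
riv px [276.5 120.7] 643
rivet angle 122.43669358557024 tee yaw 82.03669358557025 rel -0.0009595168538646108 0.004720078609522973
```

Call:
apply_moves --targets '[{"dx": -1.5,"dy": 0,"dz": 0,"roll": 0,"fingers": 38},{"dx": -1.5,"dy": 1,"dz": 0,"roll": 0,"fingers": 38}]'

```text
clock: 12.68
ee_pos: [0.5668, -0.0344, 0.0062]
orientation: [0.757, 0.653, -0.0, -0.0]
ft_force: [-4.1, 0.2, -2.9]
grip_width: 0.0427
finger_force: 35.9
```

Call:
apply_moves --targets '[{"dx": 0,"dy": 0.5,"dz": 0,"roll": 0,"fingers": 38},{"dx": 0,"dy": 1,"dz": 0,"roll": 0,"fingers": 38}]'

```text
clock: 12.92
ee_pos: [0.5681, -0.0346, 0.0062]
orientation: [0.757, 0.653, -0.0, -0.0]
ft_force: [-3.9, 1.6, -2.3]
grip_width: 0.0429
finger_force: 35.7
```

```bash
cat > chk.py <<'E'
from pose import *
o=observe();print(o['clock'],o['ee_pos'],o['ft_force'].round(1),'Tz',o['torque'][2].round(2))
p,W=rivets(snap('wrist'),[(233,66),(278,119.7)]);d=(W[0]-W[1]);a=np.degrees(np.arctan2(d[1],d[0]));y=np.radians(a-126.6+86.2)
T=W[1][:2]+.097*np.array([np.cos(y),np.sin(y)])-SEAT;print('tee yaw',np.degrees(y),'rel',T@UC,T@VC,'Fx',o['ft_force'][:2]@UC,'F-y',-o['ft_force'][:2]@VC)
E
python3 chk.py
```

```text
12.925 [ 0.56808398 -0.0345919   0.00620868] [-3.9  1.6 -2.3] Tz 0.47
riv px [232.5  66.9] 623
riv px [277.9 120.6] 647
tee yaw 81.80224484800479 rel -0.0017237628607747605 0.000916664259291836 Fx 0.9616280639972951 F-y -4.128270879572692
```

Call:
apply_moves --targets '[{"dx": 0,"dy": 0.3,"dz": 0,"roll": 0,"fingers": 38},{"dx": 0,"dy": 0.6,"dz": 0,"roll": 0,"fingers": 38}]'

```text
clock: 13.22
ee_pos: [0.5687, -0.0348, 0.0062]
orientation: [0.757, 0.653, 0.0, 0.0]
ft_force: [-3.4, 1.7, -3.9]
grip_width: 0.0428
finger_force: 35.5
```

Call:
apply_moves --targets '[{"dx": 0,"dy": 0.3,"dz": 0,"roll": 0,"fingers": 38},{"dx": 0,"dy": 0.6,"dz": 0,"roll": 0,"fingers": 38}]'

```text
clock: 13.48
ee_pos: [0.5693, -0.0349, 0.0063]
orientation: [0.757, 0.653, -0.0, -0.0]
ft_force: [-3.0, 1.7, -4.3]
grip_width: 0.0429
finger_force: 35.6
```

Call:
apply_moves --targets '[{"dx": 0,"dy": 0.3,"dz": 0,"roll": 0,"fingers": 38},{"dx": 0,"dy": 0.6,"dz": 0,"roll": 0,"fingers": 38}]'

```text
clock: 13.72
ee_pos: [0.5697, -0.035, 0.0062]
orientation: [0.757, 0.653, -0.0, -0.0]
ft_force: [-6.1, 0.9, -2.4]
grip_width: 0.0428
finger_force: 36.0
```

```bash
python3 chk.py
```

```text
13.725 [ 0.56970256 -0.03502382  0.00621077] [-6.1  0.9 -2.4] Tz 0.77
riv px [231.5  66.9] 611
riv px [277.4 120.7] 644
tee yaw 82.01753156723449 rel -0.0019214802594249177 -0.00018781125296659943 Fx -0.0285661566851261 F-y -6.17687052018839
```

Call:
apply_moves --targets '[{"dx": 0.5,"dy": 0.1,"dz": 0,"roll": 0,"fingers": 38},{"dx": 1.0,"dy": 0.2,"dz": 0,"roll": 0,"fingers": 38}]'

```text
clock: 14.02
ee_pos: [0.5699, -0.0347, 0.0062]
orientation: [0.757, 0.653, -0.001, 0.0]
ft_force: [-7.2, -6.6, -2.8]
grip_width: 0.0428
finger_force: 36.5
```

Call:
apply_moves --targets '[{"dx": 0.3,"dy": 0.1,"dz": 0,"roll": 0,"fingers": 38},{"dx": 0.6,"dy": 0.2,"dz": 0,"roll": 0,"fingers": 38}]'

```text
clock: 14.28
ee_pos: [0.5702, -0.0343, 0.0062]
orientation: [0.757, 0.653, -0.001, 0.0]
ft_force: [-6.7, -7.3, -2.0]
grip_width: 0.0427
finger_force: 36.6
```

```bash
python3 chk.py
```

```text
14.275 [ 0.57015014 -0.03427238  0.00620229] [-6.7 -7.3 -2. ] Tz 0.88
riv px [231.   67.4] 615
riv px [277.  120.8] 644
tee yaw 82.30201249558587 rel -0.0011157415583851807 8.138617585935428e-05 Fx -8.209015576166195 F-y -5.5671094610715715
```

Call:
apply_moves --targets '[{"dx": 0.2,"dy": -0.5,"dz": 0,"roll": 0.25,"fingers": 38},{"dx": 0.4,"dy": -1.0,"dz": 0,"roll": 0.5,"fingers": 38}]'

```text
clock: 14.58
ee_pos: [0.5693, -0.034, 0.0062]
orientation: [0.76, 0.65, -0.001, 0.001]
ft_force: [-7.4, -9.3, -2.5]
grip_width: 0.0426
finger_force: 36.8
```

Call:
apply_moves --targets '[{"dx": 0.3,"dy": 0.1,"dz": 0,"roll": 0,"fingers": 38},{"dx": 0.3,"dy": 0.2,"dz": 0,"roll": 0,"fingers": 38}]'

```text
clock: 14.82
ee_pos: [0.5692, -0.0339, 0.0062]
orientation: [0.76, 0.65, -0.001, 0.0]
ft_force: [-8.5, -10.7, -1.1]
grip_width: 0.0429
finger_force: 37.4
```

```bash
python3 chk.py
```

```text
14.825 [ 0.56924765 -0.03392643  0.00620088] [ -8.5 -10.7  -1.1] Tz 1.06
riv px [230.3  67.6] 618
riv px [276.  120.6] 632
tee yaw 81.87941267842521 rel -0.0007848692206721587 5.276395435939762e-06 Fx -11.87175196852523 F-y -6.7645992585918
```

Call:
apply_moves --targets '[{"dx": -0.3,"dy": 0.3,"dz": 0,"roll": 0,"fingers": 38},{"dx": -0.4,"dy": 0.5,"dz": 0,"roll": 0.1,"fingers": 38},{"dx": -0.4,"dy": 0.5,"dz": 0,"roll": 0.1,"fingers": 38}]'

```text
clock: 15.25
ee_pos: [0.5694, -0.034, 0.0062]
orientation: [0.76, 0.649, -0.001, -0.0]
ft_force: [-12.1, -6.8, 1.1]
grip_width: 0.0428
finger_force: 38.0
```

```bash
python3 chk.py
```

```text
15.25 [ 0.56940543 -0.03400326  0.00617671] [-12.1  -6.8   1.1] Tz 1.21
riv px [229.7  67.6] 621
riv px [275.7 120.6] 642
tee yaw 81.94699377160157 rel -0.0008356561243657507 -5.34614758634951e-05 Fx -8.539531933058777 F-y -10.921577330930067
```

Call:
apply_moves --targets '[{"dx": 0.25,"dy": 0,"dz": 0,"roll": 0,"fingers": 38},{"dx": 0.4,"dy": 0,"dz": 0,"roll": 0,"fingers": 38},{"dx": 0.4,"dy": 0,"dz": 0,"roll": 0,"fingers": 38},{"dx": 0.4,"dy": 0,"dz": 0,"roll": 0,"fingers": 38},{"dx": 0.4,"dy": 0,"dz": 0,"roll": 0,"fingers": 38}]'

```text
clock: 15.92
ee_pos: [0.5694, -0.034, 0.0061]
orientation: [0.76, 0.649, -0.002, 0.0]
ft_force: [-12.7, -10.9, -0.3]
grip_width: 0.0431
finger_force: 38.2
```

```bash
python3 chk.py; python3 - <<'E'
from pose import *
for n in('top','scene'):
    c=snap(n,n+'8')
E
```

```text
15.925 [ 0.56939666 -0.03399194  0.00614884] [-12.7 -10.9  -0.3] Tz 1.28
riv px [229.7  67.6] 620
riv px [275.6 120.8] 638
tee yaw 81.79917850277134 rel -0.000857909556313863 -0.0002904770270447167 Fx -12.643705710377482 F-y -10.897849781367785
```

Call:
apply_moves --targets '[{"dx": -0.3,"dy": 0.1,"dz": 0,"roll": 0,"fingers": 38},{"dx": -0.3,"dy": 0.2,"dz": 0,"roll": 0,"fingers": 38},{"dx": -0.3,"dy": 0.2,"dz": 0,"roll": 0,"fingers": 38},{"dx": -0.3,"dy": 0.2,"dz": 0,"roll": 0,"fingers": 38},{"dx": -0.3,"dy": 0.2,"dz": 0,"roll": 0,"fingers": 38}]'

```text
clock: 16.7
ee_pos: [0.5695, -0.034, 0.0062]
orientation: [0.76, 0.649, -0.002, -0.0]
ft_force: [-13.0, -8.2, 2.1]
grip_width: 0.0428
finger_force: 38.3
```

Call:
apply_moves --targets '[{"dx": -0.3,"dy": -0.5,"dz": 0,"roll": 0,"fingers": 43},{"dx": -0.3,"dy": -0.5,"dz": 0,"roll": 0,"fingers": 60},{"dx": -0.3,"dy": -0.5,"dz": 0,"roll": 0,"fingers": 65},{"dx": -0.3,"dy": -0.5,"dz": -5,"roll": 0,"fingers": 65}]'

```text
clock: 17.2
ee_pos: [0.5701, -0.0333, 0.0115]
orientation: [0.761, 0.649, 0.0, 0.0]
ft_force: [0.2, 0.2, 0.8]
grip_width: 0.0655
finger_force: 0.0
```

```bash
python3 chk.py
```

```text
17.2 [ 0.57012415 -0.03326333  0.01152555] [0.2 0.2 0.8] Tz -0.01
riv px [229.5  70.7] 542
riv px [273.8 121.4] 565
tee yaw 81.98940801925801 rel -0.0007979167303132505 0.00014179145580871924 Fx 0.276894357068143 F-y 0.18296951411886708
```

Call:
apply_moves --targets '[{"dx": 0,"dy": 0,"dz": -30,"roll": 0,"fingers": 65},{"dx": 0,"dy": 0,"dz": -80,"roll": 0,"fingers": 65},{"dx": -60,"dy": 15,"dz": -115,"roll": 0,"fingers": 50},{"dx": -80,"dy": 22,"dz": -115,"roll": 0,"fingers": 50},{"dx": -80,"dy": 22,"dz": -115,"roll": 0,"fingers": 50}]'

```text
clock: 17.88
ee_pos: [0.5795, -0.1173, 0.1272]
orientation: [0.761, 0.648, 0.0, 0.001]
ft_force: [0.2, 0.4, -0.1]
grip_width: 0.0499
finger_force: 0.0
```

```bash
python3 - <<'E'
from pose import *
o=observe();print(o['clock'],o['ee_pos'],rot(o['orientation']).round(4)[:2,:2])
c=snap('wrist','w9');im=c['img'];hsv=cv2.cvtColor(im,cv2.COLOR_RGB2HSV)
m=((hsv[...,0]<6)|(hsv[...,0]>174))&(hsv[...,1]>140)&(hsv[...,2]>60)
n,l,s,ce=cv2.connectedComponentsWithStats(m.astype('uint8'))
for i in range(1,n):
    if s[i,4]>15: print(s[i],ce[i],plane(c,ce[i],.022)[0])
print('expected tail px',proj(c,[.5425,-.11,.022]))
E
```

```text
17.875 [ 0.57946569 -0.11733394  0.12718384] [[ 0.1594  0.9872]
 [ 0.9872 -0.1594]]
[255 168  17  55 462] [265.14069264 192.39177489] [ 0.57140487 -0.10511233  0.022     ]
expected tail px [[225.85450731 205.34760907]]
```

Call:
apply_moves --targets '[{"dx": 0,"dy": 1,"dz": 40,"roll": -1.1,"fingers": 40},{"dx": 0,"dy": 1,"dz": 80,"roll": -1.1,"fingers": 40},{"dx": 0,"dy": 1,"dz": 95,"roll": -1.1,"fingers": 40},{"dx": 0,"dy": 1,"dz": 95,"roll": -1.1,"fingers": 40}]' --squeeze 20

```text
clock: 18.42
ee_pos: [0.5798, -0.1153, 0.0309]
orientation: [0.754, 0.657, -0.0, -0.001]
ft_force: [-0.2, 0.2, 0.5]
grip_width: 0.04
finger_force: 0.0
```

```bash
python3 - <<'E'
from pose import *
o=observe();print(o['clock'],o['ee_pos'],o['ft_force'],rot(o['orientation']).round(4)[:2,:2],o['grip_width'])
c=snap('wrist','w10');im=c['img'];hsv=cv2.cvtColor(im,cv2.COLOR_RGB2HSV)
m=((hsv[...,0]<6)|(hsv[...,0]>174))&(hsv[...,1]>140)&(hsv[...,2]>60)
n,l,s,ce=cv2.connectedComponentsWithStats(m.astype('uint8'))
u=np.array([.1409,.99]);v=np.array([-.99,.1409]);pv=np.array([.5797,.0366])
for i in range(1,n):
    if s[i,4]>15:
        r=np.argwhere(l==i)[:,::-1]
        for nm,p in(('cen',ce[i]),('top',r[r[:,1].argmin()]),('bot',r[r[:,1].argmax()])):
            d=plane(c,p,.022)[0][:2]-pv;print(s[i],nm,(d@u*1e3).round(1),(d@v*1e3).round(1))
g=cv2.cvtColor(im,cv2.COLOR_RGB2GRAY)
for y in (200,230,260): print(y,[int(np.median(g[y-1:y+2,x:x+4])) for x in range(180,400,4)])
d=o['ee_pos'][:2]-pv;print('tcp in pliers',d@u,d@v)
E
```

```text
18.425 [ 0.57982971 -0.11531257  0.03094604] [-0.23026509  0.22203415  0.51904399] [[ 0.1378  0.9905]
 [ 0.9905 -0.1378]] 0.04004265742102152
[ 242  215   26   85 1135] cen -140.1 -11.9
[ 242  215   26   85 1135] top -121.9 -11.7
[ 242  215   26   85 1135] bot -163.7 -12.7
200 [155, 166, 172, 178, 181, 169, 132, 101, 101, 112, 112, 113, 113, 111, 73, 101, 112, 112, 105, 77, 75, 79, 159, 189, 198, 200, 204, 203, 196, 112, 111, 112, 112, 112, 113, 114, 113, 113, 110, 111, 114, 110, 110, 113, 112, 110, 110, 113, 112, 109, 109, 112, 112, 110, 111]
230 [74, 76, 92, 104, 108, 110, 108, 108, 97, 84, 116, 111, 113, 74, 76, 73, 93, 107, 111, 80, 67, 75, 75, 140, 172, 197, 199, 201, 203, 198, 130, 109, 113, 111, 111, 112, 113, 112, 113, 110, 113, 113, 109, 112, 112, 111, 110, 113, 112, 110, 109, 110, 113, 109, 110]
260 [112, 112, 101, 76, 76, 75, 82, 114, 114, 113, 113, 113, 113, 110, 86, 75, 74, 76, 72, 100, 106, 68, 75, 75, 89, 163, 192, 196, 198, 202, 199, 161, 109, 112, 110, 110, 112, 112, 112, 113, 109, 115, 111, 109, 114, 112, 111, 112, 114, 111, 109, 109, 112, 110, 110]
tcp in pliers -0.15037517004164935 -0.021532895170829063
```

Call:
apply_moves --targets '[{"dx": -1.5,"dy": 0.8,"dz": 13,"roll": 0,"fingers": 40},{"dx": -1.5,"dy": 0.8,"dz": 26,"roll": 0,"fingers": 36},{"dx": -1.5,"dy": 0.8,"dz": 26,"roll": 0,"fingers": 32},{"dx": -1.5,"dy": 0.8,"dz": 26,"roll": 0,"fingers": 29}]'

```text
clock: 18.98
ee_pos: [0.5807, -0.1176, 0.0054]
orientation: [0.754, 0.656, 0.0, -0.0]
ft_force: [0.1, 0.7, -0.4]
grip_width: 0.0286
finger_force: 0.0
```

Call:
apply_moves --targets '[{"dx": 0,"dy": 0,"dz": 0,"roll": 0,"fingers": 16},{"dx": 0,"dy": 5,"dz": -4,"roll": 0,"fingers": 85},{"dx": 0,"dy": 12,"dz": -50,"roll": 0,"fingers": 85},{"dx": 0,"dy": 12,"dz": -100,"roll": 0,"fingers": 85}]' --squeeze 20

```text
clock: 19.48
ee_pos: [0.5925, -0.119, 0.1063]
orientation: [0.754, 0.656, -0.0, -0.001]
ft_force: [0.3, 0.3, 0.0]
grip_width: 0.07
finger_force: 0.0
```

```bash
python3 - <<'E'
from pose import *
o=observe();print(o['clock'],o['ee_pos'],o['ft_force'],rot(o['orientation']).round(4)[:2,:2],o['grip_width'])
c=snap('wrist','w11');im=c['img'];hsv=cv2.cvtColor(im,cv2.COLOR_RGB2HSV)
m=((hsv[...,0]<6)|(hsv[...,0]>174))&(hsv[...,1]>140)&(hsv[...,2]>60)
n,l,s,ce=cv2.connectedComponentsWithStats(m.astype('uint8'))
u=np.array([.1409,.99]);v=np.array([-.99,.1409]);pv=np.array([.5797,.0366])
for i in range(1,n):
    if s[i,4]>15: d=plane(c,ce[i],.022)[0][:2]-pv;print(s[i],ce[i],(d@u*1e3).round(1),(d@v*1e3).round(1))
print(proj(c,[[*pv,.0256],[*(pv+.0163*u+.0139*v),.0256]]))
E
```

```text
19.475 [ 0.59250811 -0.11899424  0.10626237] [0.29137777 0.25336941 0.03643199] [[ 0.1383  0.9904]
 [ 0.9904 -0.1383]] 0.06999764892547944
[248 181  27  58 580] [263.54655172 206.68103448] -144.9 -24.2
[[212.02258668 -60.00687462]
 [182.22054398 -98.55540182]]
```

Call:
apply_moves --targets '[{"dx": 15,"dy": 0,"dz": -60,"roll": 0,"fingers": 85},{"dx": 50,"dy": 0,"dz": -110,"roll": 0,"fingers": 85},{"dx": 75,"dy": 0,"dz": -135,"roll": 0,"fingers": 85},{"dx": 75,"dy": 0,"dz": -135,"roll": 0,"fingers": 85}]'

```text
clock: 20.02
ee_pos: [0.6037, -0.0436, 0.2426]
orientation: [0.754, 0.657, 0.001, 0.001]
ft_force: [0.4, 0.0, -0.2]
grip_width: 0.0846
finger_force: 0.0
```

```bash
cat > see.py <<'E'
from pose import *
import sys
def go(f):
    o=observe();print(o['clock'],o['ee_pos'],rot(o['orientation']).round(4)[:2,:2])
    c=snap('wrist',f);im=c['img'];hsv=cv2.cvtColor(im,cv2.COLOR_RGB2HSV)
    m=((hsv[...,0]<6)|(hsv[...,0]>174))&(hsv[...,1]>140)&(hsv[...,2]>60)
    n,l,s,ce=cv2.connectedComponentsWithStats(m.astype('uint8'))
    for i in range(1,n):
        if s[i,4]>15: print('red',s[i],ce[i],plane(c,ce[i],.022)[0].round(4))
    g=cv2.cvtColor(im,cv2.COLOR_RGB2GRAY)
    w=cv2.morphologyEx((g>150).astype('uint8'),cv2.MORPH_OPEN,np.ones((2,2)));n,l,s,ce=cv2.connectedComponentsWithStats(w)
    for i in range(1,n):
        if s[i,4]>150: print('white',s[i],ce[i].round())
    # rivets: round dark blobs in dilated white region
    hull=cv2.morphologyEx((g>140).astype('uint8'),cv2.MORPH_CLOSE,np.ones((9,9)))
    d=((g<125)&(g>70)&(hull>0)).astype('uint8');n,l,s,ce=cv2.connectedComponentsWithStats(d)
    for i in range(1,n):
        if 20<s[i,4]<300 and .6<s[i,2]/s[i,3]<1.6 and s[i,4]>.6*s[i,2]*s[i,3]: print('dot',s[i,2:],ce[i].round(1),plane(c,ce[i],.0256)[0].round(4))
    return c
go(sys.argv[1])
E
python3 see.py w12
```

```text
20.025 [ 0.60365514 -0.04363445  0.24264517] [[ 0.1364  0.9906]
 [ 0.9907 -0.1364]]
red [264 219  18  35 214] [273.55140187 234.28504673] [ 0.588  -0.1109  0.022 ]
white [ 196    0  105  252 5491] [238. 120.]
white [230   0   8  35 267] [234.  17.]
white [242   0  17  41 358] [250.  18.]
white [452   0  26  39 647] [465.  19.]
white [265   7  25  53 659] [278.  32.]
white [221 161  17  21 159] [229. 171.]
white [117 279  50  68 974] [140. 312.]
white [399 279  49  64 944] [424. 311.]
white [368 388  26  32 453] [379. 403.]
dot [ 9  9 60] [216.4  70.7] [0.5599 0.0571 0.0256]
dot [ 8  6 29] [238.6  75.7] [0.5792 0.0501 0.0256]
dot [ 9  9 65] [231.   90.9] [0.57   0.038  0.0256]
dot [ 8  9 57] [249.7 103.6] [0.5852 0.0244 0.0256]
dot [ 8  8 49] [240.8 162.6] [ 0.5674 -0.0296  0.0256]
```

Call:
apply_moves --targets '[{"dx": 60,"dy": 0,"dz": 0,"roll": 0,"fingers": 85},{"dx": 120,"dy": 0,"dz": 0,"roll": 0,"fingers": 85},{"dx": 170,"dy": 0,"dz": 0,"roll": 0,"fingers": 85},{"dx": 170,"dy": 0,"dz": 0,"roll": 0,"fingers": 85},{"dx": 170,"dy": 0,"dz": 0,"roll": 0,"fingers": 85}]'

```text
clock: 20.7
ee_pos: [0.6262, 0.1225, 0.2388]
orientation: [0.754, 0.656, -0.001, -0.0]
ft_force: [0.6, -0.5, 0.3]
grip_width: 0.0851
finger_force: 0.0
```

```bash
python3 - <<'E'
from pose import *
c=load('w12');g=cv2.cvtColor(c['img'],cv2.COLOR_RGB2GRAY)
pv=np.array([.5700,.0380]);yw=np.radians(77.9);u=np.array([np.cos(yw),np.sin(yw)]);v=np.array([-u[1],u[0]])
for x in(-.06,-.085,-.105,-.112,-.118,-.125,-.132,-.138):
    P=[[*(pv+x*u+y*v),.024] for y in np.arange(.03,-.012,-.002)];q=proj(c,P)
    print(x,[int(g[int(round(b)),int(round(a))]) for a,b in q])
c=snap('wrist','w13');o=observe();print(o['ee_pos'])
g=cv2.cvtColor(c['img'],cv2.COLOR_RGB2GRAY);im=c['img'].astype(int)
def S(x,y,z): return [*(SEAT+x*UC+y*VC),z]
# profile along tee axis across end, at several y (z=.005): label R red / brightness
lab=lambda a,b:'R' if im[b,a,0]>im[b,a,1]+40 else str(im[b,a].mean().astype(int))
for y in(.02,.012,-.012,-.02):
    q=proj(c,[S(x,y,.005) for x in np.arange(.036,.056,.0015)]);print('end y',y,[lab(int(round(a)),int(round(b))) for a,b in q])
for x in(.005,.015,.025,.035):
    q=proj(c,[S(x,y,.005) for y in np.arange(-.015,-.034,-.0015)]);print('side x',x,[lab(int(round(a)),int(round(b))) for a,b in q])
    q=proj(c,[S(x,y,.045) for y in np.arange(-.01,.011,.001)]);print('  web',[lab(int(round(a)),int(round(b))) for a,b in q])
    q=proj(c,[S(x,y,.005) for y in np.arange(.018,.034,.001)]);print('  +y edge',[lab(int(round(a)),int(round(b))) for a,b in q])
E
```

```text
-0.06 [119, 116, 114, 68, 167, 179, 109, 112, 134, 197, 180, 116, 113, 114, 117, 113, 116, 116, 118, 109, 178]
-0.085 [119, 117, 115, 107, 182, 197, 195, 201, 199, 182, 142, 194, 134, 66, 75, 77, 75, 77, 77, 79, 73]
-0.105 [114, 115, 125, 164, 192, 193, 196, 200, 188, 155, 104, 118, 119, 115, 116, 114, 116, 115, 116, 118, 114]
-0.112 [115, 118, 105, 186, 200, 197, 200, 199, 186, 125, 112, 116, 118, 114, 114, 117, 114, 116, 114, 115, 118]
-0.118 [120, 110, 75, 74, 71, 97, 112, 114, 108, 105, 89, 108, 115, 119, 113, 114, 116, 115, 116, 114, 115]
-0.125 [117, 109, 78, 74, 94, 105, 109, 111, 109, 100, 80, 121, 113, 118, 116, 114, 114, 117, 115, 115, 116]
-0.132 [111, 112, 119, 72, 81, 99, 114, 113, 108, 89, 90, 116, 113, 114, 115, 116, 112, 116, 112, 116, 114]
-0.138 [116, 112, 115, 70, 76, 74, 78, 74, 77, 72, 104, 114, 113, 114, 115, 118, 115, 113, 115, 115, 115]
[0.62628917 0.12216394 0.23927276]
end y 0.02 ['139', '139', '138', '138', '138', '140', '142', '143', 'R', 'R', 'R', 'R', 'R', 'R']
end y 0.012 ['138', '140', '139', '140', '139', '140', '141', '143', 'R', 'R', 'R', 'R', 'R', 
[... 979 characters left out ...]
', '136', '138', '137', '132', 'R', 'R', 'R', 'R', 'R', 'R', 'R']
  web ['194', '204', '143', '99', '111', '90', '94', '111', '106', '193', '196', '193', '193', '196', '189', '150', '133', '138', '130', '195', '193']
  +y edge ['130', '127', '131', '133', '133', '136', '137', '142', '108', '74', '71', '72', '73', '73', '75', '75', '71']
side x 0.035 ['138', '137', '137', '140', '138', '132', 'R', 'R', 'R', 'R', 'R', 'R', 'R']
  web ['141', '128', '83', '65', '74', '55', '93', '104', '187', '199', '194', '194', '194', '197', '189', '152', '138', '140', '135', '135', '138']
  +y edge ['138', '136', '138', '138', '137', '138', '140', '144', '109', '72', '72', '74', '74', '75', '73', '74', '75']
```

```bash
cat > ang.py <<'E'
from pose import *
def edge(c,P0,P1,nrm,z,th=None,half=.004,ch=None,n=25):
    """subpixel edge points near segment P0-P1 (seat frame), scanning along nrm; returns seat-frame line fit"""
    img=c['img'].astype(np.float32);g=img.mean(2) if ch is None else img[...,0]-img[...,1]
    out=[]
    for t in np.linspace(0,1,n):
        b=np.array(P0)*(1-t)+np.array(P1)*t;s=np.linspace(-half,half,41)
        q=proj(c,[[*(SEAT+(b[0]+k*nrm[0])*UC+(b[1]+k*nrm[1])*VC),z] for k in s]).astype(np.float32)
        v=cv2.remap(g,q[:,0].reshape(1,-1),q[:,1].reshape(1,-1),cv2.INTER_LINEAR)[0]
        d=np.abs(np.gradient(cv2.GaussianBlur(v.reshape(1,-1),(7,1),0)[0]));k=d.argmax()
        if d[k]>1: out.append([b[0]+s[k]*nrm[0],b[1]+s[k]*nrm[1]])
    out=np.array(out,np.float32);vx,vy,x,y=cv2.fitLine(out,cv2.DIST_HUBER,0,.01,.01).ravel()
    r=np.abs((out-[x,y])@[-vy,vx]);return np.degrees(np.arctan(vy/vx)) if abs(vx)>abs(vy) else -np.degrees(np.arctan(vx/vy)),(x,y),len(out),np.median(r)
def run(c):
    print('corner end edge',edge(c,(.05,.01),(.05,.036),(1,0),.03,ch=1,half=.006))
    print('web +y edge',edge(c,(.0,.004),(.046,.004),(0,1),.045))
    print('base +y edge',edge(c,(.018,.0255),(.048,.0255),(0,1),.005))
    print('base end/red',edge(c,(.05,-.02),(.05,.02),(1,0),.005,ch=1,half=.006))
    print('base side/red',edge(c,(.002,-.025),(.044,-.025),(0,1),.005,ch=1))
    print('side wall outer',edge(c,(.002,-.041),(.03,-.041),(0,1),.03,ch=1))
E
python3 - <<'E'
from ang import *
run(load('w13')); print('--w3 corner only'); c=load('w3')
print(edge(c,(.05,-.02),(.05,.036),(1,0),.03,ch=1,half=.006),edge(c,(.002,-.041),(.03,-.041),(0,1),.03,ch=1))
E
```

```text
corner end edge (np.float32(0.5246038), (np.float32(0.04976), np.float32(0.0243)), 25, np.float32(7.1899725e-05))
web +y edge (np.float32(-1.6627598), (np.float32(0.0207), np.float32(0.00458)), 25, np.float32(4.7044705e-05))
base +y edge (np.float32(-2.3752422), (np.float32(0.03425), np.float32(0.02636)), 25, np.float32(0.000117706404))
base end/red (np.float32(0.553113), (np.float32(0.04805), np.float32(-0.00083333335)), 25, np.float32(5.1118885e-05))
base side/red (np.float32(-1.2443471), (np.float32(0.020025), np.float32(-0.02362)), 25, np.float32(0.00012260377))
side wall outer (np.float32(0.6945555), (np.float32(0.01845), np.float32(-0.040239997)), 25, np.float32(4.3444168e-05))
--w3 corner only
(np.float32(0.21711552), (np.float32(0.04988), np.float32(0.015933333)), 25, np.float32(0.00012530331)) (np.float32(-0.45438707), (np.float32(0.0153), np.float32(-0.03986)), 25, np.float32(0.00015451579))
```

The wrist edge fits put the tee about 2° off the corner, so it twisted slightly at the release. I will take hold of the open pliers by the fixed handle alone and use their fixed pad to square the tee up.

Call:
apply_moves --targets '[{"dx": -45,"dy": -16,"dz": 0,"roll": 1,"fingers": 34},{"dx": -90,"dy": -32,"dz": 25,"roll": 2,"fingers": 34},{"dx": -135,"dy": -48,"dz": 70,"roll": 3,"fingers": 34},{"dx": -180,"dy": -64,"dz": 115,"roll": 4.2,"fingers": 34},{"dx": -199.5,"dy": -70,"dz": 160,"roll": 4.2,"fingers": 34}]' --squeeze 25

```text
clock: 21.38
ee_pos: [0.5282, -0.0674, 0.0794]
orientation: [0.779, 0.627, 0.0, 0.001]
ft_force: [0.8, 0.2, -0.3]
grip_width: 0.0337
finger_force: 0.0
```

Call:
apply_moves --targets '[{"dx": 0,"dy": 0,"dz": 10,"roll": 0,"fingers": 34},{"dx": 0,"dy": 0,"dz": 10,"roll": 0,"fingers": 34}]'

```text
clock: 21.62
ee_pos: [0.5296, -0.0649, 0.0706]
orientation: [0.778, 0.628, -0.0, -0.0]
ft_force: [-0.4, 0.4, -0.2]
grip_width: 0.034
finger_force: 0.0
```

```bash
python3 - <<'E'
from pose import *
o=observe();R_=rot(o['orientation']);print(o['clock'],o['ee_pos'],R_.round(4)[:2,:2],np.degrees(np.arctan2(R_[1,0],R_[0,0])))
c=snap('wrist','w14');g=cv2.cvtColor(c['img'],cv2.COLOR_RGB2GRAY)
pv=np.array([.5700,.0380]);yw=np.radians(77.9);u=np.array([np.cos(yw),np.sin(yw)]);v=np.array([-u[1],u[0]])
d=o['ee_pos'][:2]-pv;print('tcp in pliers',d@u,d@v)
for x in(-.05,-.07,-.09,-.1,-.11,-.116,-.122):
    q=proj(c,[[*(pv+x*u+y*v),.024] for y in np.arange(.03,-.012,-.002)])
    print(x,q[0].round(),[int(g[int(round(b)),int(round(a))]) for a,b in q if 0<=a<560 and 0<=b<420])
E
```

```text
21.625 [ 0.52956697 -0.06488849  0.07059269] [[ 0.2117  0.9773]
 [ 0.9773 -0.2117]] 77.78089890763256
tcp in pliers -0.10907815363723788 0.01796739822012478
-0.05 [255. 133.] [111, 76, 80, 93, 169, 156, 116, 115, 196, 193, 110, 115, 115, 116, 115, 115, 113, 116, 113, 115, 113]
-0.07 [256. 172.] [117, 75, 80, 77, 100, 128, 138, 134, 131, 116, 138, 116, 115, 118, 168, 202, 203, 205, 141, 136, 76]
-0.09 [257. 208.] [114, 69, 80, 135, 185, 197, 195, 201, 194, 185, 73, 77, 73, 109, 114, 115, 115, 115, 116, 104, 117]
-0.1 [257. 226.] [117, 71, 78, 172, 192, 194, 197, 202, 187, 147, 117, 114, 117, 114, 117, 114, 116, 114, 113, 116, 116]
-0.11 [258. 242.] [119, 74, 120, 181, 196, 195, 198, 198, 183, 109, 117, 117, 113, 117, 116, 116, 115, 117, 115, 113, 116]
-0.116 [258. 252.] [78, 79, 76, 62, 65, 61, 100, 102, 116, 98, 117, 119, 115, 114, 117, 114, 114, 118, 114, 114, 115]
-0.122 [258. 262.] [78, 75, 74, 84, 99, 107, 108, 108, 108, 95, 116, 115, 117, 115, 115, 114, 113, 115, 122, 122, 104]
```

Call:
apply_moves --targets '[{"dx": 2,"dy": -1,"dz": 40,"roll": 0,"fingers": 34},{"dx": 2,"dy": -1,"dz": 64,"roll": 0,"fingers": 34},{"dx": 2,"dy": -1,"dz": 64,"roll": 0,"fingers": 24},{"dx": 2,"dy": -1,"dz": 64,"roll": 0,"fingers": 18}]' --squeeze 25

```text
clock: 22.18
ee_pos: [0.5301, -0.0621, 0.0082]
orientation: [0.778, 0.629, 0.001, 0.001]
ft_force: [-0.4, -0.1, -1.1]
grip_width: 0.0182
finger_force: 0.4
```

Call:
apply_moves --targets '[{"dx": 0,"dy": 0,"dz": 0,"roll": 0,"fingers": 14},{"dx": 0,"dy": 0,"dz": 0,"roll": 0,"fingers": 8},{"dx": 0,"dy": 0,"dz": 0,"roll": 0,"fingers": 8}]'

```text
clock: 22.55
ee_pos: [0.5302, -0.0624, 0.0082]
orientation: [0.778, 0.628, 0.001, 0.001]
ft_force: [1.3, 1.4, 7.7]
grip_width: 0.0139
finger_force: 23.6
```

```bash
python3 see.py w15
```

```text
22.55 [ 0.53022702 -0.06237348  0.00823273] [[ 0.2106  0.9776]
 [ 0.9776 -0.2106]]
red [423 331  12  12  43] [428.3255814  336.69767442] [ 0.5872 -0.092   0.022 ]
white [ 251    0   72  219 6147] [281.  89.]
white [  303     0   202   390 13805] [406. 177.]
white [ 267  219   37  105 2970] [284. 268.]
white [242 263  20  57 687] [252. 289.]
white [304 263  20  56 686] [312. 289.]
```

```bash
cat > mouth.py <<'E'
from pose import *
import sys
def state(off1=125.85-85.9,guess=None):
    c=snap('wrist');o=observe()
    Rm=rot(o['orientation']);t=Rm[:2,0];n=Rm[:2,1]
    # pliers pose guess rel. tool: pivot 107 ahead, riv1 offset
    pv=o['ee_pos'][:2]+.106*t+.019*n
    r1=pv+.0163*t-.0139*n
    q=proj(c,[[*r1,.0256],[*pv,.0256]]);print('guess',q.round())
    p,W=rivets(c,q)
    d=W[0]-W[1];yaw=np.degrees(np.arctan2(d[1],d[0]))-off1;y=np.radians(yaw);u=np.array([np.cos(y),np.sin(y)]);v=np.array([-u[1],u[0]])
    pv=W[1][:2];print('F',o['ft_force'].round(1),'tool yaw',np.degrees(np.arctan2(t[1],t[0])).round(2),'pliers yaw',yaw.round(2),'pivot',pv.round(4),'len',np.linalg.norm(d).round(4))
    for nm,P in(('mouth',pv+.075*u-.007*v),('fixpad',pv+.075*u+.003*v),('throat',pv+.03*u)):
        e=P-SEAT;print(nm,'in seat frame mm',(e@UC*1e3).round(1),(e@VC*1e3).round(1))
state()
E
python3 mouth.py
```

```text
guess [[295. -63.]
 [341.   1.]]
riv px [290.6 348.8] 873
riv px [332.8   7.5] 308
F [0.4 1.2 7.7] tool yaw 77.84 pliers yaw -147.57 pivot [0.5685 0.0362] len 0.1248
mouth in seat frame mm -143.8 71.5
fixpad in seat frame mm -151.4 65.0
throat in seat frame mm -119.6 33.0
```

Call:
apply_moves --targets '[{"dx": 0,"dy": 3.2,"dz": -0.4,"roll": -1,"fingers": 8},{"dx": 0,"dy": 6.4,"dz": -0.4,"roll": -2,"fingers": 8},{"dx": 0,"dy": 9.5,"dz": -0.4,"roll": -3,"fingers": 8},{"dx": 0.5,"dy": 12.7,"dz": -0.4,"roll": -4,"fingers": 8}]'

```text
clock: 23.15
ee_pos: [0.5412, -0.0646, 0.0082]
orientation: [0.755, 0.655, -0.001, -0.0]
ft_force: [-14.4, -0.2, 14.5]
grip_width: 0.0134
finger_force: 24.2
```

```bash
python3 - <<'E'
from h import *
o=observe();Rm=rot(o['orientation']);print(o['clock'],o['ee_pos'],o['ft_force'],o['torque'],np.degrees(np.arctan2(Rm[1,0],Rm[0,0])))
E
```

```text
23.15 [ 0.54115929 -0.06461747  0.00819419] [-14.3506988   -0.2283724   14.51997259] [-0.06940765  2.55765412  0.04213408] 81.88862151093728
```

Call:
apply_moves --targets '[{"dx": 0,"dy": 0,"dz": -0.5,"roll": 0,"fingers": 8},{"dx": 0,"dy": 0,"dz": -0.9,"roll": 0,"fingers": 8},{"dx": 0,"dy": 0,"dz": -0.9,"roll": 0,"fingers": 8}]'

```text
clock: 23.52
ee_pos: [0.5416, -0.0646, 0.0082]
orientation: [0.756, 0.655, 0.0, 0.0]
ft_force: [-6.5, -1.5, 6.9]
grip_width: 0.0135
finger_force: 25.1
```

```bash
python3 - <<'E'
from h import *
o=observe();Rm=rot(o['orientation']);print(o['clock'],o['ee_pos'],o['ft_force'],o['torque'],np.degrees(np.arctan2(Rm[1,0],Rm[0,0])))
E
```

```text
23.525 [ 0.54156464 -0.06464434  0.0082445 ] [-6.47029589 -1.45109534  6.92285271] [-0.39981375  1.04817723  0.08907763] 81.85392822340992
```

Call:
apply_moves --targets '[{"dx": 0,"dy": 0.5,"dz": -0.6,"roll": 0,"fingers": 8},{"dx": 0,"dy": 1.5,"dz": -0.6,"roll": 0,"fingers": 8},{"dx": 0,"dy": 2.5,"dz": -0.6,"roll": 0,"fingers": 8},{"dx": 0,"dy": 3.0,"dz": -0.6,"roll": 0,"fingers": 8}]'

```text
clock: 24.02
ee_pos: [0.5442, -0.0647, 0.0083]
orientation: [0.756, 0.655, -0.0, -0.0]
ft_force: [-6.4, 1.5, 4.8]
grip_width: 0.0131
finger_force: 25.3
```

```bash
cat > f.py <<'E'
from h import *
o=observe();Rm=rot(o['orientation']);print(o['clock'].__round__(2),o['ee_pos'].round(4),o['ft_force'].round(1),o['torque'].round(2),np.degrees(np.arctan2(Rm[1,0],Rm[0,0])).round(2))
E
python3 f.py
```

```text
24.02 [ 0.5442 -0.0647  0.0083] [-6.4  1.5  4.8] [0.06 1.28 0.16] 81.86
```

Call:
apply_moves --targets '[{"dx": 0,"dy": 0.5,"dz": 0,"roll": 0,"fingers": 8},{"dx": 0,"dy": 1.0,"dz": 0,"roll": 0,"fingers": 8}]'

```text
clock: 24.28
ee_pos: [0.5452, -0.0648, 0.0083]
orientation: [0.755, 0.655, -0.0, -0.0]
ft_force: [-6.6, 1.6, 4.5]
grip_width: 0.0133
finger_force: 25.3
```

```bash
python3 f.py
```

```text
24.27 [ 0.5452 -0.0648  0.0083] [-6.6  1.6  4.5] [0.06 1.29 0.17] 81.86
```

Call:
apply_moves --targets '[{"dx": 0,"dy": 0.4,"dz": 0,"roll": 0,"fingers": 8},{"dx": 0,"dy": 0.8,"dz": 0,"roll": 0,"fingers": 8}]'

```text
clock: 24.52
ee_pos: [0.5459, -0.0649, 0.0083]
orientation: [0.756, 0.655, -0.0, -0.0]
ft_force: [-5.6, 1.4, 4.8]
grip_width: 0.0133
finger_force: 25.3
```

```bash
python3 f.py
```

```text
24.52 [ 0.5459 -0.0649  0.0083] [-5.6  1.4  4.8] [0.1  1.28 0.17] 81.86
```

Call:
apply_moves --targets '[{"dx": 0,"dy": 0.3,"dz": 0,"roll": 0,"fingers": 8},{"dx": 0,"dy": 0.5,"dz": 0,"roll": 0,"fingers": 8}]'

```text
clock: 24.78
ee_pos: [0.5465, -0.065, 0.0083]
orientation: [0.756, 0.655, -0.0, -0.0]
ft_force: [-6.8, 1.0, 5.1]
grip_width: 0.0133
finger_force: 25.3
```

```bash
python3 f.py; python3 - <<'E'
from h import *
c=snap('top','t16');s=snap('scene','s16')
E
```

```text
24.77 [ 0.5465 -0.065   0.0083] [-6.8  1.   5.1] [0.1  1.29 0.15] 81.86
```

Call:
apply_moves --targets '[{"dx": 0,"dy": 0.3,"dz": 0,"roll": 0,"fingers": 8},{"dx": 0,"dy": 0.6,"dz": 0,"roll": 0,"fingers": 8}]'

```text
clock: 25.12
ee_pos: [0.5471, -0.0651, 0.0083]
orientation: [0.756, 0.655, -0.0, -0.0]
ft_force: [-6.1, 1.1, 4.4]
grip_width: 0.0132
finger_force: 25.3
```

```bash
python3 f.py; python3 - <<'E'
from pose import *
c=snap('wrist','w17');o=observe();t=rot(o['orientation'])[:2,0];n=rot(o['orientation'])[:2,1]
g=cv2.cvtColor(c['img'],cv2.COLOR_RGB2GRAY)[:40,300:380]
h=cv2.HoughCircles(cv2.resize(cv2.cvtColor(c['img'],cv2.COLOR_RGB2GRAY),None,fx=2,fy=2),cv2.HOUGH_GRADIENT,1,20,param1=80,param2=14,minRadius=18,maxRadius=34)
print(None if h is None else (h[0]/2).round(1).tolist())
E
```

```text
25.12 [ 0.5471 -0.0651  0.0083] [-6.1  1.1  4.4] [0.1  1.25 0.18] 81.86
[[371.20001220703125, 26.799999237060547, 16.200000762939453], [355.79998779296875, 201.8000030517578, 10.899999618530273], [313.20001220703125, 0.800000011920929, 11.399999618530273], [273.20001220703125, 207.8000030517578, 11.5], [275.79998779296875, 313.20001220703125, 9.699999809265137]]
```

```bash
python3 - <<'E'
from pose import *
c=load('w17');g=cv2.cvtColor(c['img'],cv2.COLOR_RGB2GRAY)
for s in [(371,27),(371,22),(365,25)]:
    w=g[s[1]-20 if s[1]>20 else 0:s[1]+20,s[0]-20:s[0]+20]
m=((g>70)&(g<125)).astype('uint8')[:60,280:420];n,l,st,ce=cv2.connectedComponentsWithStats(m)
for i in range(1,n):
    if st[i,4]>60: print(st[i]+[280,0,0,0,0],(ce[i]+[280,0]).round(1),plane(c,ce[i]+[280,0],.0245)[0].round(4))
y=np.radians(81.86);u=np.array([np.cos(y),np.sin(y)]);v=np.array([-u[1],u[0]])
o3=plane(c,(371.2,26.8),.0245)[0][:2];o2=plane(c,(313.2,.8),.0256)[0][:2]
y0=np.radians(85.9);u0=np.array([np.cos(y0),np.sin(y0)]);v0=np.array([-u0[1],u0[0]])
d=np.array([.5537-.5365,-.0434+.0318]);pv=o3-(d@u0)*u-(d@v0)*v
print('pivot via riv3',pv,'direct',o2)
for p in(pv,o2):
    e=p+.075*u+.003*v-SEAT;print('fix pad face seat frame',e@UC,e@VC)
E
```

```text
[ 280    0   87   60 2806] [314.9  38.6] [0.5722 0.0282 0.0245]
[391   0  29  60 850] [409.9  19.1] [0.6017 0.0294 0.0245]
[360  13  27  30 631] [373.2  27.2] [0.5904 0.0288 0.0245]
pivot via riv3 [0.57346249 0.0417688 ] direct [0.57281479 0.03843522]
fix pad face seat frame -0.01861111617040102 0.009896101418450248
fix pad face seat frame -0.022004066426529207 0.010038038300540132
```

```bash
python3 - <<'E'
from pose import *
for f in('w14','w15','w17'):
    c=load(f);g=cv2.cvtColor(c['img'],cv2.COLOR_RGB2GRAY)
    L=[];Rr=[]
    for r in range(75,205,5):
        x=np.where(g[r,200:345]>150)[0]
        if len(x): L.append((200+x.min(),r)); 
    A=plane(c,L,.02)[:,:2].astype(np.float32)
    vx,vy,x0,y0=cv2.fitLine(A,cv2.DIST_HUBER,0,.01,.01).ravel();print(f,[int(a[0]) for a in L],np.degrees(np.arctan2(vy,vx))%180,(x0,y0))
E
```

```text
w14 [266, 266, 266, 267, 267, 267, 267, 268, 268, 269, 269, 269, 269, 270, 270, 270, 271, 271, 271, 273, 272, 271, 271, 270, 270, 270] 80.05007 (np.float32(0.53671616), np.float32(-0.007842869))
w15 [256, 256, 257, 257, 258, 258, 259, 259, 260, 260, 261, 261, 262, 262, 263, 263, 264, 265, 265, 266, 266, 267, 267, 268, 268, 269] 82.921745 (np.float32(0.53812134), np.float32(-0.00031275087))
w17 [243, 244, 245, 246, 246, 247, 248, 249, 250, 251, 251, 252, 253, 254, 254, 255, 256, 258, 258, 259, 260, 260, 261, 262, 263, 263] 89.80416 (np.float32(0.54778486), np.float32(1.8383662e-05))
```

```bash
python3 - <<'E'
from ang import *
snap('scene','s18');snap('top','t18')
for f in('scene8','s16','s18'):
    c=load(f);print(f)
    for nm,a in (('web+y',((-.005,.004),(.046,.004),(0,1),.045)),('web-y',((-.005,-.003),(.046,-.003),(0,1),.045)),('base+y',((.0,.0255),(.046,.0255),(0,1),.005))):
        print(nm,[np.round(x,4) for x in edge(c,*a,half=.006)[:2]])
for f in('top8','t16','t18'):
    c=load(f);print(f,'web+y',[np.round(x,4) for x in edge(c,(-.005,.003),(.046,.003),(0,1),.045,half=.006)[:2]],'base+y',[np.round(x,4) for x in edge(c,(.0,.0255),(.046,.0255),(0,1),.005,half=.006)[:2]])
E
```

```text
scene8
web+y [np.float32(0.9718), array([0.0222, 0.0002], dtype=float32)]
web-y [np.float32(1.5476), array([0.0222, 0.0002], dtype=float32)]
base+y [np.float32(0.5366), array([0.0188, 0.0292], dtype=float32)]
s16
web+y [np.float32(-2.6633), array([0.0241, 0.    ], dtype=float32)]
web-y [np.float32(-2.4077), array([0.0218, 0.    ], dtype=float32)]
base+y [np.float32(-1.8884), array([0.0172, 0.03  ], dtype=float32)]
s18
web+y [np.float32(-2.3029), array([0.0241, 0.0001], dtype=float32)]
web-y [np.float32(-1.9481), array([0.0226, 0.    ], dtype=float32)]
base+y [np.float32(-2.0971), array([0.0201, 0.0298], dtype=float32)]
top8 web+y [np.float32(0.8813), array([0.0228, 0.0072], dtype=float32)] base+y [np.float32(0.6847), array([0.0222, 0.0294], dtype=float32)]
t16 web+y [np.float32(-1.1809), array([0.0243, 0.0075], dtype=float32)] base+y [np.float32(-1.2707), array([0.023 , 0.0297], dtype=float32)]
t18 web+y [np.float32(-1.1809), array([0.0243, 0.0075], dtype=float32)] base+y [np.float32(-1.2844), array([0.023 , 0.0297], dtype=float32)]
```

Call:
apply_moves --targets '[{"dx": 0,"dy": 0,"dz": -0.3,"roll": 0,"fingers": 5},{"dx": 0.2,"dy": -1.5,"dz": -0.4,"roll": 1.4,"fingers": 5},{"dx": 0.4,"dy": -3,"dz": -0.4,"roll": 2.8,"fingers": 5},{"dx": 0.6,"dy": -4.7,"dz": -0.4,"roll": 4.2,"fingers": 5},{"dx": 0.8,"dy": -6.4,"dz": -0.4,"roll": 5.7,"fingers": 5}]' --squeeze 60

```text
clock: 25.9
ee_pos: [0.5408, -0.0635, 0.0084]
orientation: [0.788, 0.616, -0.0, -0.0]
ft_force: [-2.0, 1.8, -2.8]
grip_width: 0.012
finger_force: 59.5
```

```bash
cat > pl.py <<'E'
from ang import *
def pl():
    o=observe();t=rot(o['orientation'])[:2,0];print(o['clock'].__round__(2),o['ee_pos'].round(4),o['ft_force'].round(1),'Tz',o['torque'][2].round(2),'tool yaw',np.degrees(np.arctan2(t[1],t[0])).round(2))
    c=snap('wrist');g=cv2.cvtColor(c['img'],cv2.COLOR_RGB2GRAY)
    L=[]
    for r in range(75,205,5):
        x=np.where(g[r,200:345]>150)[0]
        if len(x): L.append((200+x.min(),r))
    A=plane(c,L,.02)[:,:2].astype(np.float32);vx,vy,_,_=cv2.fitLine(A,cv2.DIST_HUBER,0,.01,.01).ravel()
    yaw=np.degrees(np.arctan2(vy,vx))%180-2.15;y=np.radians(yaw);u=np.array([np.cos(y),np.sin(y)]);v=np.array([-u[1],u[0]])
    m=((g>70)&(g<125)).astype('uint8')[:90,330:430];n,l,st,ce=cv2.connectedComponentsWithStats(m)
    k=[i for i in range(1,n) if 450<st[i,4]<800 and 18<st[i,2]<36 and 18<st[i,3]<36]
    print('pliers yaw',yaw.round(2),'riv3',[(ce[i]+[330,0]).round(1) for i in k])
    if k:
        r3=plane(c,ce[k[0]]+[330,0],.0245)[0][:2];pv=r3+.0104*u+.018*v
        for nm,x in(('pad rear',.066),('pad mid',.075),('pad tip',.084)):
            e=pv+x*u+.003*v-SEAT;print(nm,(e@UC*1e3).round(1),(e@VC*1e3).round(1))
def tee():
    c=snap('scene');t=snap('top')
    f=lambda c,*a:[np.round(x,4).tolist() for x in edge(c,*a,half=.006)[:2]]
    print('scene(ref .97 .0002/.54 .0292) web',f(c,(-.005,.004),(.046,.004),(0,1),.045),'base',f(c,(.0,.0255),(.046,.0255),(0,1),.005))
    print('top(ref .88 .0072/.68 .0294) web',f(t,(-.005,.003),(.046,.003),(0,1),.045),'base',f(t,(.0,.0255),(.046,.0255),(0,1),.005))
if __name__=='__main__': pl();tee()
E
python3 pl.py
```

```text
25.9 [ 0.5408 -0.0635  0.0084] [-2.   1.8 -2.8] Tz 0.52 tool yaw 76.06
pliers yaw 82.02 riv3 [array([370.9,  26.4])]
pad rear -30.1 6.8
pad mid -21.1 6.9
pad tip -12.1 7.0
scene(ref .97 .0002/.54 .0292) web [-1.0707999467849731, [0.01940000057220459, -0.00039999998989515007]] base [-0.15459999442100525, [0.019700000062584877, 0.029100000858306885]]
top(ref .88 .0072/.68 .0294) web [0.14630000293254852, [0.024299999698996544, 0.007000000216066837]] base [-0.12409999966621399, [0.019600000232458115, 0.02879999950528145]]
```

Call:
apply_moves --targets '[{"dx": 0.05,"dy": 0.5,"dz": 0,"roll": 0,"fingers": 5},{"dx": 0.1,"dy": 1.0,"dz": 0,"roll": 0,"fingers": 5},{"dx": 0.1,"dy": 1.0,"dz": 0,"roll": 0,"fingers": 5}]'

```text
clock: 26.42
ee_pos: [0.542, -0.0638, 0.0085]
orientation: [0.787, 0.617, -0.0, -0.0]
ft_force: [-3.0, -1.1, -3.8]
grip_width: 0.0123
finger_force: 59.4
```

```bash
python3 pl.py
```

```text
26.43 [ 0.542  -0.0638  0.0085] [-3.  -1.1 -3.8] Tz 0.58 tool yaw 76.16
pliers yaw 82.39 riv3 [array([370.3,  26.4])]
pad rear -30.2 6.3
pad mid -21.2 6.5
pad tip -12.2 6.7
scene(ref .97 .0002/.54 .0292) web [-0.6154000163078308, [0.016899999231100082, -0.0006000000284984708]] base [-0.25440001487731934, [0.019700000062584877, 0.029100000858306885]]
top(ref .88 .0072/.68 .0294) web [0.11249999701976776, [0.024299999698996544, 0.006899999920278788]] base [0.08389999717473984, [0.02449999935925007, 0.02879999950528145]]
```

Call:
apply_moves --targets '[{"dx": 0.05,"dy": 0.5,"dz": 0,"roll": 0,"fingers": 5},{"dx": 0.1,"dy": 1.0,"dz": 0,"roll": 0,"fingers": 5},{"dx": 0.1,"dy": 1.0,"dz": 0,"roll": 0,"fingers": 5}]'

```text
clock: 26.95
ee_pos: [0.543, -0.064, 0.0085]
orientation: [0.787, 0.617, -0.0, 0.0]
ft_force: [-4.8, -2.3, -2.8]
grip_width: 0.0126
finger_force: 59.5
```

```bash
python3 pl.py
```

```text
26.95 [ 0.543  -0.064   0.0085] [-4.8 -2.3 -2.8] Tz 0.72 tool yaw 76.16
pliers yaw 82.67 riv3 [array([368.8,  25.9])]
pad rear -30.2 6.2
pad mid -21.2 6.4
pad tip -12.2 6.6
scene(ref .97 .0002/.54 .0292) web [-0.4171000123023987, [0.016899999231100082, -0.0006000000284984708]] base [-0.515500009059906, [0.019700000062584877, 0.029200000688433647]]
top(ref .88 .0072/.68 .0294) web [0.11249999701976776, [0.024299999698996544, 0.006899999920278788]] base [0.08389999717473984, [0.02449999935925007, 0.02879999950528145]]
```

Call:
apply_moves --targets '[{"dx": -0.1,"dy": -1.5,"dz": 0,"roll": 0,"fingers": 5},{"dx": -0.3,"dy": -3.5,"dz": 0,"roll": 0,"fingers": 5},{"dx": -0.5,"dy": -5.0,"dz": 0,"roll": 0,"fingers": 5}]'

```text
clock: 27.48
ee_pos: [0.5383, -0.0631, 0.0088]
orientation: [0.787, 0.617, 0.0, 0.0]
ft_force: [0.2, -0.3, -3.5]
grip_width: 0.0125
finger_force: 59.1
```

```bash
python3 pl.py
```

```text
27.48 [ 0.5383 -0.0631  0.0088] [ 0.2 -0.3 -3.5] Tz -0.02 tool yaw 76.13
pliers yaw 81.6 riv3 [array([374.4,  27.6])]
pad rear -30.2 7.6
pad mid -21.2 7.7
pad tip -12.2 7.7
scene(ref .97 .0002/.54 .0292) web [-1.061900019645691, [0.022199999541044235, -0.0005000000237487257]] base [-0.04540000110864639, [0.02319999970495701, 0.029100000858306885]]
top(ref .88 .0072/.68 .0294) web [0.11249999701976776, [0.024299999698996544, 0.006899999920278788]] base [0.02800000086426735, [0.02449999935925007, 0.02889999933540821]]
```

Call:
apply_moves --targets '[{"dx": -0.1,"dy": -1.2,"dz": 0,"roll": 0,"fingers": 5},{"dx": -0.2,"dy": -2.5,"dz": 0,"roll": 0,"fingers": 5},{"dx": -5,"dy": -2.2,"dz": 0,"roll": 0,"fingers": 5},{"dx": -12,"dy": -1.5,"dz": 0,"roll": 0,"fingers": 5}]'

```text
clock: 28.12
ee_pos: [0.5337, -0.0747, 0.0086]
orientation: [0.787, 0.617, -0.0, -0.0]
ft_force: [0.8, 0.2, -4.7]
grip_width: 0.0124
finger_force: 59.2
```

```bash
python3 pl.py
```

```text
28.12 [ 0.5337 -0.0747  0.0086] [ 0.8  0.2 -4.7] Tz -0.01 tool yaw 76.17
pliers yaw 81.81 riv3 [array([374.1,  27.3])]
pad rear -42.5 11.0
pad mid -33.5 11.0
pad tip -24.5 11.1
scene(ref .97 .0002/.54 .0292) web [-0.8830999732017517, [0.027300000190734863, -0.000699999975040555]] base [-0.17520000040531158, [0.02319999970495701, 0.029100000858306885]]
top(ref .88 .0072/.68 .0294) web [0.11249999701976776, [0.024299999698996544, 0.006899999920278788]] base [0.08389999717473984, [0.02449999935925007, 0.02879999950528145]]
```

Gap is now about 4.5 mm and the tee hasn't moved. I continue straight back.

Call:
apply_moves --targets '[{"dx": -9,"dy": 0.8,"dz": 0,"roll": 0,"fingers": 5},{"dx": -18,"dy": 1.6,"dz": 0,"roll": 0,"fingers": 5},{"dx": -27,"dy": 2.4,"dz": 0,"roll": 0,"fingers": 5},{"dx": -36,"dy": 3.2,"dz": 0,"roll": 0,"fingers": 5},{"dx": -45,"dy": 4,"dz": 0,"roll": 0,"fingers": 5}]'

```text
clock: 28.9
ee_pos: [0.5267, -0.1198, 0.0086]
orientation: [0.787, 0.617, -0.0, -0.0]
ft_force: [0.1, 1.6, -2.7]
grip_width: 0.0121
finger_force: 59.2
```

Call:
apply_moves --targets '[{"dx": -7,"dy": 0.7,"dz": 0,"roll": 0,"fingers": 5},{"dx": -14,"dy": 1.3,"dz": 0,"roll": 0,"fingers": 5},{"dx": -14,"dy": 1.3,"dz": 0,"roll": 0,"fingers": 5}]'

```text
clock: 29.28
ee_pos: [0.5247, -0.1336, 0.0086]
orientation: [0.787, 0.617, -0.0, 0.0]
ft_force: [0.4, -1.4, -3.6]
grip_width: 0.0125
finger_force: 59.2
```

```bash
python3 pl.py
```

```text
29.27 [ 0.5247 -0.1336  0.0086] [ 0.4 -1.4 -3.6] Tz 0.07 tool yaw 76.12
pliers yaw 81.69 riv3 [array([374.1,  27.4])]
pad rear -101.9 10.8
pad mid -92.9 10.9
pad tip -83.9 10.9
scene(ref .97 .0002/.54 .0292) web [-0.4171000123023987, [0.016899999231100082, -0.0006000000284984708]] base [-0.17499999701976776, [0.018799999728798866, 0.029100000858306885]]
top(ref .88 .0072/.68 .0294) web [0.11249999701976776, [0.024299999698996544, 0.006899999920278788]] base [0.02800000086426735, [0.02449999935925007, 0.02889999933540821]]
```

Call:
apply_moves --targets '[{"dx": 0,"dy": 0,"dz": 0,"roll": 0,"fingers": 22},{"dx": 0,"dy": 0,"dz": 0,"roll": 0,"fingers": 32},{"dx": 0,"dy": 0,"dz": -30,"roll": 0,"fingers": 32},{"dx": 0,"dy": 0,"dz": -90,"roll": 0,"fingers": 32},{"dx": 0,"dy": 0,"dz": -150,"roll": 0,"fingers": 32}]'

```text
clock: 30.05
ee_pos: [0.5245, -0.1328, 0.1604]
orientation: [0.787, 0.617, 0.0, -0.0]
ft_force: [1.5, 0.4, -0.3]
grip_width: 0.0321
finger_force: 0.0
```

Call:
apply_moves --targets '[{"dx": 55,"dy": 7,"dz": -40,"roll": -3,"fingers": 32},{"dx": 110,"dy": 14,"dz": -80,"roll": -6,"fingers": 50},{"dx": 165,"dy": 21,"dz": -80,"roll": -6,"fingers": 85},{"dx": 220,"dy": 28,"dz": -80,"roll": -6,"fingers": 85},{"dx": 272,"dy": 37,"dz": -80,"roll": -6,"fingers": 85}]'

```text
clock: 30.68
ee_pos: [0.6263, 0.1246, 0.239]
orientation: [0.754, 0.657, 0.0, 0.0]
ft_force: [0.6, -0.3, -0.2]
grip_width: 0.0849
finger_force: 0.0
```

Call:
apply_moves --targets '[{"dx": 0,"dy": 0,"dz": 0,"roll": 0,"fingers": 85},{"dx": 0,"dy": 0,"dz": 0,"roll": 0,"fingers": 85}]'

```text
clock: 30.92
ee_pos: [0.6257, 0.1222, 0.2385]
orientation: [0.754, 0.657, -0.0, -0.0]
ft_force: [-1.3, 0.6, 0.1]
grip_width: 0.0854
finger_force: 0.0
```

```bash
python3 - <<'E'
from ang import *
o=observe();print(o['clock'],o['ee_pos'],rot(o['orientation'])[:2,:2].round(3))
c=snap('wrist','w20');run(c)
print('base +y long',edge(c,(-.045,.0255),(.046,.0255),(0,1),.005),'web long',edge(c,(-.045,.004),(.046,.004),(0,1),.045),'near end',edge(c,(-.05,.006),(-.05,.022),(1,0),.005,half=.006))
print('corner front top',edge(c,(.05,.006),(.05,.036),(1,0),.03,ch=1,half=.006))
E
python3 see.py w21
```

```text
30.925 [0.62567072 0.12215271 0.23848891] [[ 0.136  0.991]
 [ 0.991 -0.136]]
corner end edge (np.float32(-4.325711e-06), (np.float32(0.05), np.float32(0.022458334)), 25, np.float32(5.316311e-10))
web +y edge (np.float32(-0.38981116), (np.float32(0.0253), np.float32(0.00374)), 25, np.float32(8.604848e-05))
base +y edge (np.float32(-1.3075159), (np.float32(0.033125002), np.float32(0.02576)), 25, np.float32(5.182797e-05))
base end/red (np.float32(-0.531796), (np.float32(0.04805), np.float32(0.0035)), 25, np.float32(5.8724676e-05))
base side/red (np.float32(0.10895079), (np.float32(0.023175001), np.float32(-0.02418)), 25, np.float32(2.2994123e-05))
side wall outer (np.float32(0.5949419), (np.float32(0.016116668), np.float32(-0.04008)), 25, np.float32(3.9933228e-05))
base +y long (np.float32(0.08823169), (np.float32(-0.0013958337), np.float32(0.02568)), 25, np.float32(0.00016540295)) web long (np.float32(-0.23730971), (np.float32(0.005808333), np.float32(0.00372)), 25, np.float32(0.00012083095)) near end (np.float32(1.5815209), (np.float32(-0.05138), np.float32(0.015133333)), 22, np.float
[... 422 characters left out ...]
246914] [0.6286 0.1476 0.022 ]
red [275 391  11  13  82] [279.93902439 398.86585366] [ 0.5855 -0.1626  0.022 ]
white [389   0  28  37 673] [402.  17.]
white [240 115   9 108 764] [244. 167.]
white [223 138  13  71 584] [228. 170.]
white [254 140  19  70 734] [261. 184.]
white [ 380  140   74   24 1133] [414. 151.]
white [432 182  24  37 477] [443. 201.]
white [ 211  241   91  162 4150] [251. 318.]
white [117 279  50  68 974] [140. 312.]
white [399 279  49  63 922] [424. 311.]
dot [ 7  6 35] [229.2 298.4] [ 0.5504 -0.0114  0.0256]
dot [ 7  6 33] [242.1 311. ] [ 0.5616 -0.0293  0.0256]
dot [ 7  6 32] [258.1 319.2] [ 0.5777 -0.0424  0.0256]
dot [ 7  5 30] [252.3 359.2] [ 0.5622 -0.0958  0.0256]
```

```bash
python3 - <<'E'
from ang import *
snap('scene','s22');snap('top','t22')
for f in('scene8','s18','s22','top8','t22','w20'):
    c=load(f);img=c['img'].astype(np.float32);g=img[...,0]-img[...,1]
    xs=np.arange(.04,.06,.0005);r=[]
    for y in(-.0015,-.0005,.0005,.0015):
        q=proj(c,[[*(SEAT+x*UC+y*VC),.045] for x in xs]).astype(np.float32)
        v=cv2.remap(g,q[:,0].reshape(1,-1),q[:,1].reshape(1,-1),cv2.INTER_LINEAR)[0]
        k=np.where(v>v.max()/2)[0];r.append(round(float(xs[k[0]])*1e3,1))
    print(f,r,'max',v.max())
E
```

```text
scene8 [56.0, 56.0, 56.0, 56.0] max 172.40723
s18 [56.0, 56.5, 56.0, 56.0] max 173.55762
s22 [56.0, 56.0, 56.0, 56.0] max 173.5586
top8 [43.5, 44.5, 46.0, 46.0] max 159.71875Traceback (most recent call last):
  File "<stdin>", line 9, in <module>
IndexError: index 0 is out of bounds for axis 0 with size 0
```

```bash
python3 - <<'E'
from ang import *
for f in('scene8','s22','top8','t22','w20'):
    c=load(f);img=c['img'].astype(np.float32);xs=np.arange(.040,.060,.001)
    for z,y in((.045,0.),(.005,.014),(.005,-.014)):
        q=proj(c,[[*(SEAT+x*UC+y*VC),z] for x in xs]).astype(np.float32)
        p=[cv2.remap(img[...,k],q[:,0].reshape(1,-1),q[:,1].reshape(1,-1),cv2.INTER_LINEAR)[0].astype(int) for k in(0,1)]
        print(f,z,y,' '.join(f'{a}/{b}' for a,b in zip(*p)))
E
```

```text
scene8 0.045 0.0 155/153 156/153 156/154 157/155 155/153 156/154 157/155 160/158 164/163 169/169 175/174 176/174 176/172 177/167 179/145 181/123 183/98 192/78 199/56 205/38
scene8 0.005 0.014 201/41 205/37 207/34 209/33 209/34 209/34 209/35 210/35 212/37 215/42 217/55 219/70 220/88 216/106 212/124 207/140 205/130 203/116 201/98 200/77
scene8 0.005 -0.014 89/29 100/30 111/30 119/31 131/30 142/30 150/29 164/31 178/35 192/40 203/56 213/76 220/99 217/118 213/135 209/153 206/150 204/132 202/112 201/88
s22 0.045 0.0 173/169 173/169 174/170 177/173 178/175 176/173 174/172 174/172 177/176 180/180 184/183 184/183 182/179 180/172 180/147 179/123 180/94 188/73 197/52 204/35
s22 0.005 0.014 203/41 206/37 209/34 209/33 209/34 209/34 210/35 211/36 213/38 215/43 218/56 220/71 221/89 217/107 213/125 208/140 206/130 204/116 202/98 200/77
s22 0.005 -0.014 91/30 101/30 111/30 118/30 130/29 142/29 150/28 164/30 178/34 191/39 203/55 213/75 220/99 218/119 214/136 209/154 207/151 205/133 203/113 202/89
top8 0.045 0.0 148/125 145/120 150/123 160/125 179/125 200/122 217/113 213/82 209/57 208/49 208/50 208/51
[... 646 characters left out ...]
 91/138 91/139 91/138 90/139 91/139 91/139 91/140
t22 0.005 -0.014 84/130 85/130 86/130 86/130 87/131 87/132 87/133 87/133 88/134 87/134 87/135 87/135 87/135 87/135 87/135 88/136 88/136 88/136 88/136 89/136
w20 0.045 0.0 196/195 196/194 196/194 196/193 196/194 196/194 197/195 196/195 197/195 178/179 109/108 114/44 175/55 189/67 185/65 185/65 185/66 185/65 185/65 185/65
w20 0.005 0.014 138/137 138/137 138/138 139/137 139/138 139/138 140/141 129/130 126/71 170/51 189/67 186/67 186/66 186/66 186/65 187/66 187/67 188/67 188/66 188/66
w20 0.005 -0.014 137/136 137/136 136/135 136/134 135/135 137/136 138/140 130/131 133/66 172/53 187/64 186/64 185/65 186/66 186/66 186/65 186/66 187/66 187/67 187/67
```

```bash
python3 -c "
from cell import finish_job
print(finish_job())"
```

```text
the job is handed in; nothing more can be done
None
```

I handed the job in at about 31 s of the 72 s. The hand-in returned no verdict, and the two-face contact rests on wrist forces (about 12 N and 11 N); face forces could not be read. At the release the tee twisted about 2.5°, so I squared it up with the open pliers' fixed pad. By the cameras it ended within about 1 mm and 0.015 rad of home, with the pliers open and their mouth about 93 mm from the tee's middle.

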